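# Set up a reflectance reading

### The job

Set up the reflectance stand for a reading: slide every aluminium spacer sleeve on the bench down over the upright shaft of the sample stand, and after them the black sample ring on top, red side up. Turn the lamp so that it points squarely at the shaft and tilt it 20 degrees nose-down from level, and turn the screen so that it faces straight to the robot's side, parallel to the bench's edge there, and leans back 30 degrees from upright. With all of that in place, press the green start button on the spectrometer fully down, and do not knock over or shove aside the other things on the bench.

Things in the scene. Friction and masses are not known exactly. Their poses are not given: they have to be found in the camera images.
- sleeve1: Spacer sleeve: plain aluminium ring lying flat, outside 60, bore 28, height 18; origin at the centre of its underside, z along the bore. Two or three of the four are present.
- sleeve2: Spacer sleeve: plain aluminium ring lying flat, outside 60, bore 28, height 18; origin at the centre of its underside, z along the bore. Two or three of the four are present.
- sleeve3: Spacer sleeve: plain aluminium ring lying flat, outside 60, bore 28, height 18; origin at the centre of its underside, z along the bore. Two or three of the four are present.
- sleeve4: Spacer sleeve: plain aluminium ring lying flat, outside 60, bore 28, height 18; origin at the centre of its underside, z along the bore. Two or three of the four are present.
- sample: Sample ring: black ring with dark red crumbs fixed on its top face, outside 60, bore 28, height 24 (27 with the crumbs); lies red side up; origin at the centre of its underside, z along the bore, up out of the red face.
- shaft_foot (a point): Where the steel shaft (22 dia, fixed, pointed top) of the sample stand rises from its wooden foot (100 x 100, 12 high, 12 above the bench); this point lies on the shaft's axis on the foot's top, z up. The shaft's tip is 86 above it; its top 10 are a cone narrowing from 22 to 10 dia.
- lamp_tilt (a joint): Lamp head's tilt, rad, 0 = level, positive = nose down, range -0.9 to 0.9; stiff, stays where left.
- lamp_axis (a point): On the lamp's upright swivel axis at the height of the tilt axis (170 above the bench); turns with the swivel: its x points level in the direction the lamp looks, y along the tilt axis, z up. The swivel (within 1.8 rad either way of its middle) is stiff and stays where left. The foot is a disc of 116 dia, 20 high.
- lamp_peg (a point): Centre, 10 below the top, of the lamp's orange upright swivel peg (16 dia, top 150 above the bench), on a lever behind the lamp, 110 from the swivel axis (at x = -110 of lamp_axis). Push or hold it to turn the lamp.
- lamp_bail (a point): Middle of the yellow round handle bar (12 dia, 60 clear between its two legs, along y) over the lamp head, 75 from the tilt axis, straight above it when level. The black head (56 dia) reaches 35 behind and 93 in front of the tilt axis. Moving the bar forward tilts the nose down.
- screen_tilt (a joint): Screen's lean, rad, 0 = upright, positive = top leaning back, away from the viewer, range -0.5 to 0.9; stiff.
- screen_axis (a point): On the screen's upright swivel axis at the height of the tilt axis (140 above the bench); turns with the swivel: the screen's face looks along -x, y lies along the tilt axis, z up. The swivel is stiff and stays where left. The foot is a disc of 120 dia, 18 high.
- screen_peg (a point): Centre, 8 below the top, of the screen's orange upright swivel peg (16 dia, top 103 above the bench), in front of the screen's face, 110 from the swivel axis (at x = -110 of screen_axis).
- screen_bail (a point): Middle of the yellow round handle bar (12 dia, 60 clear between its two legs, along y) over the screen's upper edge, 90 from the tilt axis, straight above it when upright. The screen is 190 wide, 114 high, 18 thick, centred on the tilt axis.
- bench (a point): A point on the bench top that never moves; its x points straight away from the robot's side, y along the bench's edge, z up.
- start (a joint): Travel of the green start button (32 dia) on the black spectrometer box (130 x 170, 60 high), m, 0 = out, 0.007 = fully down, about 4 N; springs back.
- start_top (a point): Centre of the start button's top face, z up.
- vial_rack: Bystander, not to be moved: blue rack of capped vials, 50 x 120 x 63; origin at the centre of its underside.
- beaker: Bystander, not to be moved: glass beaker, 72 dia x 85; origin at the centre of its underside.
- spatula: Bystander, not to be moved: steel spatula, 170 long, lying; origin at the centre of its underside.
- jar: Bystander, not to be moved: red jar with white lid, 66 dia x 75; origin at the centre of its underside.
- mouse: Bystander, not to be moved: black computer mouse, 100 x 60 x 30; origin at the centre of its underside.
Things that resemble listed ones, but are neither listed nor needed, are in the scene too. What is shaped like the part that bears shaft_foot but blue is not meant.

How it is judged:
By the outcome, as a careful person would: the job done as asked, in the order asked, and still so for the second after the job is handed in, with the robot touching nothing.
Of sleeve1, sleeve2, sleeve3, sleeve4 only 2 to 3 are there at a start; the rules pass over those that are not, and their reading is None.
At some moment in a run one of sleeve1, sleeve2, sleeve3, sleeve4, sample may be knocked a few centimetres aside while the robot is not near it.
Once in a run the grip may slacken for a moment while it holds something.
It also fails if it takes over 210 s, if anything falls off the work surface, if the arm or the gripper's body presses on something with over 40 N, if the wrist force passes 120 N, or if a joint passes its speed limit or range.

### The arm

A 6-joint arm with a two-finger parallel gripper is mounted at the origin on the work surface. World frame = base frame: x ahead of the robot, y to its left, z up, the work surface at z = 0. Lengths are in mm, angles in rad, forces in N, time in s.
With the tool pointing down it reaches from about 325 to 925 mm from the base axis. Payload 3.1 kg.
Tool frame: the origin (TCP) lies midway between the tips of the shut fingers; the grasp point (between the pads) lies manip.grip_point_offset behind it (manip.grip_point_offset is the distance from the TCP to the grasp point, in mm); x points along the fingers, z is the direction in which the jaws open and shut, and the axes are right-handed (so a half turn about x gives the same grasp; the last joint's range is limited). The gripper opens to 85 mm and grips with 20 to 120 N. Pads are 22 mm wide; open, the fingers measure 114 mm over their backs; the gripper's body (76 mm by 85 mm) begins 54 mm behind the grasp point. The pads swing forward as they close: fully open they stand 13 mm farther back than shut.
Start: joints at [1.106, 0.217, 1.613, -0, 1.311, -0.112], TCP at [215.936, 586.524, 231.3] pointing down, gripper open.
Joint ranges: [-2.75, 2.75], [-0.78, 2.1], [0.31, 2.55], [-1.13, 4.27], [0.13, 2.63], [-2.58, 2.58]. Speed limits (rad/s): [2.79, 2.79, 3.14, 3.14, 3.14, 3.14].

### API

Orientations are given as a unit quaternion [w, x, y, z].
In Python, from workcell import manip, jaws, kin, cams, ticket, monitor gives the robot as it stands. Calls block until the motion is done:
- manip.move_to(position, orientation): joint-space move of the TCP to a pose.
- manip.move_l(position, speed=150, ori=None, force_limit=None): straight line of the TCP; ori=None keeps the orientation; speed is the mean speed in mm/s. With force_limit (N) it stops when the force on the tool has changed by that much, and returns True; else False.
- manip.move_joints(angles): joint-space move.
- jaws.command_gripper(opening, force=None): finger opening in mm; force is the grip in N (None keeps the last); returns when the fingers have stopped.
- manip.sleep(seconds).
- kin.ik(position, orientation): joint angles nearest the present ones, or None.
- cams.get_image(name): name is "side" or "top" or "wrist"; returns a dict with "color" (480x640x3 uint8, red, green, blue), "K" (3x3 intrinsics, pixels), "k1" (the pictures are not rectified: a ray, as slopes to the right and down, at radius r is drawn at 1 + k1 r^2 times it, then the intrinsics apply), "position" and "orientation" of the camera in the world. Camera axes: x right, y up, looking along -z (the intrinsics and any distortion apply to the point x, -y, -z); pixel columns grow to the right and rows downward; lengths in mm; the calibration is good to about 2 mm. A picture is of the moment at which its call begins. There is no depth.
A pose or a line that the arm cannot do raises manip.Unreachable and nothing moves.
- ticket.job_done(): hands the job in, once; it reports no verdict.
Readings, each from a call of its own:
- monitor.read_clock(): time.
- monitor.read_qpos(): joint angles.
- monitor.read_dq(): joint speeds.
- monitor.read_joint_efforts(): joint torques, N m.
- monitor.read_tool_pos(): TCP position.
- monitor.read_ee_rot(): TCP orientation.
- monitor.read_force(): force on the tool from outside, world axes, zero at the start.
- monitor.read_moment(): the same for the moment, N m.
- monitor.read_width(): finger opening in mm.
Only numpy, scipy, OpenCV 4.12 (cv2) and the standard library are available. Lean on these libraries where they do the work, as an engineer would, in place of code of your own. Each camera call takes 0.05 s, during which the arm holds its last target.

## Working session

There is one attempt and no reset: what is moved stays moved. The work goes in short steps, each a Python script; the robot and the scene stay as the last script left them, time stands still between calls to the robot, and variables do not carry over. Pictures are saved under pics/ and viewed, and the job is handed in when it is done.

```bash
ls; mkdir -p pics
python3 - <<'E'
from workcell import manip, jaws, kin, cams, ticket, monitor
import cv2
for n in ["side","top","wrist"]:
    d=cams.get_image(n); cv2.imwrite(f"pics/a_{n}.png",d["color"][:,:,::-1]); print(n,d["K"].tolist(),d["k1"],d["position"],d["orientation"])
print(monitor.read_clock(),manip.grip_point_offset,monitor.read_ee_rot(),monitor.read_tool_pos(),monitor.read_width())
E
```

```text
pics
side [[589.31494825275, 0.0, 312.88306300397693], [0.0, 589.31494825275, 244.7624976738097], [0.0, 0.0, 1.0]] -0.023645664381848914 [ 319.64677885 -803.14495661 1103.37804639] [ 0.93531111  0.34701831 -0.02915512 -0.062621  ]
top [[492.351083889877, 0.0, 324.87753744540294], [0.0, 492.351083889877, 237.84011908553666], [0.0, 0.0, 1.0]] 0.004194785286727746 [ 327.36534194   32.49406747 1199.15850925] [-0.70622205 -0.02936004  0.03254852  0.70663215]
wrist [[373.95936853408887, 0.0, 319.55669484965364], [0.0, 373.95936853408887, 234.2235361892223], [0.0, 0.0, 1.0]] -0.028210227217579816 [146.06867168 611.02112549 373.28243141] [ 0.81112079 -0.12251176 -0.08322152  0.56581633]
0.15 18.700000000000003 [ 0.57937875 -0.40482709  0.5805716   0.40419291] [215.61717799 585.94071774 230.23962098] 85.02423957738095
```

View pics/a_side.png

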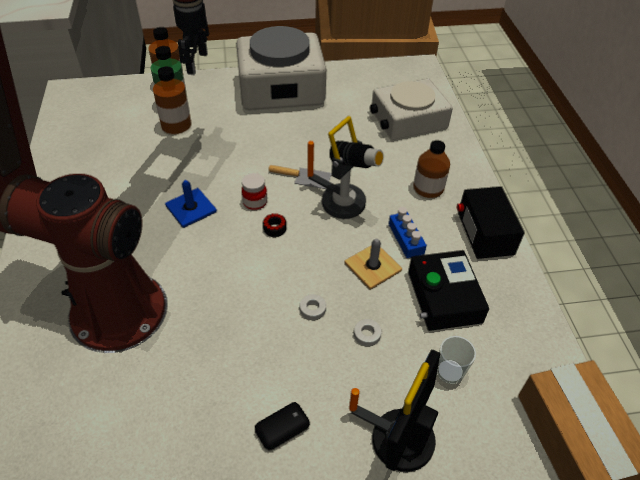

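View pics/a_top.png

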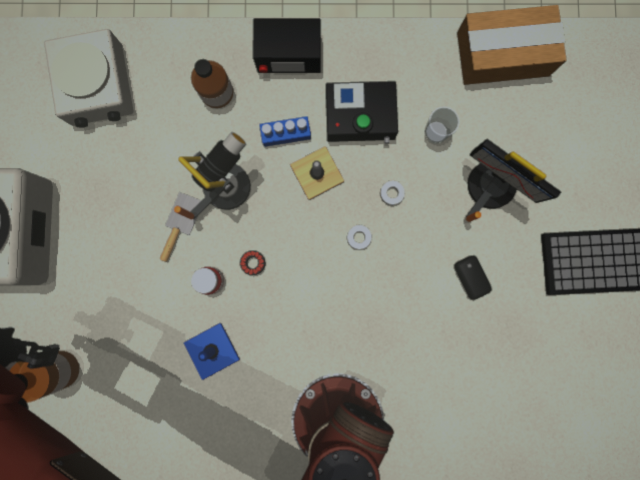

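View pics/a_wrist.png

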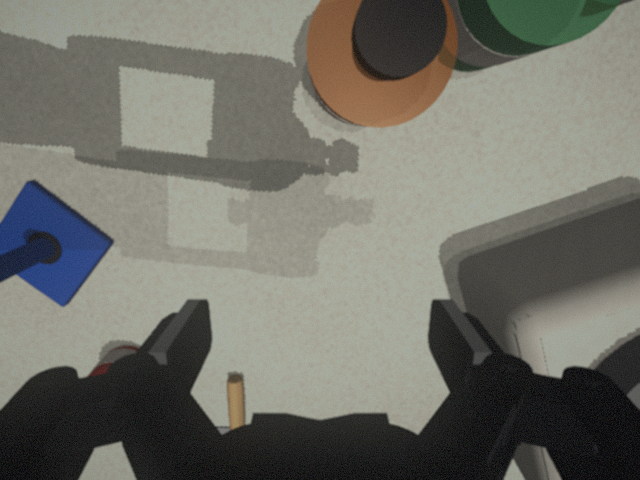

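```bash
cat > h.py <<'E'
from workcell import manip, jaws, kin, cams, ticket, monitor
import numpy as np, cv2
from scipy.spatial.transform import Rotation as R
def rot(q): return R.from_quat([q[1],q[2],q[3],q[0]])
def quat(Rm):
    q=R.from_matrix(Rm).as_quat(); return [q[3],q[0],q[1],q[2]]
def shot(n,save=None):
    d=cams.get_image(n)
    if save: cv2.imwrite(f"pics/{save}.png",d["color"][:,:,::-1])
    return d
def ray(d,uv):
    K=d["K"]; x=(uv[0]-K[0,2])/K[0,0]; y=(uv[1]-K[1,2])/K[1,1]
    a=np.array([x,y]); b=a.copy()
    for _ in range(20): b=a/(1+d["k1"]*(b@b))
    v=rot(d["orientation"]).apply([b[0],-b[1],-1]); return np.array(d["position"]),v/np.linalg.norm(v)
def onz(d,uv,z):
    o,v=ray(d,uv); return o+v*(z-o[2])/v[2]
def proj(d,P):
    p=rot(d["orientation"]).inv().apply(np.array(P,float)-d["position"]); a=np.array([p[0],-p[1]])/-p[2]
    a=a*(1+d["k1"]*(a@a)); K=d["K"]; return np.array([K[0,0]*a[0]+K[0,2],K[1,1]*a[1]+K[1,2]])
def tri(*pairs):
    A=np.zeros((3,3));b=np.zeros(3);rs=[ray(*p) for p in pairs]
    for o,v in rs:
        M=np.eye(3)-np.outer(v,v);A+=M;b+=M@o
    X=np.linalg.solve(A,b); return X,[round(float(np.linalg.norm(np.cross(X-o,v))),1) for o,v in rs]
def hsv(d): return cv2.cvtColor(d["color"],cv2.COLOR_RGB2HSV)
def blobs(m,amin=15):
    n,l,s,c=cv2.connectedComponentsWithStats(m.astype(np.uint8))
    return [(c[i].round(1).tolist(),int(s[i,4]),s[i,:4].tolist()) for i in range(1,n) if s[i,4]>=amin]
def crop(d,box,f,name):
    x0,y0,x1,y1=box; cv2.imwrite(f"pics/{name}.png",cv2.resize(d["color"][y0:y1,x0:x1,::-1],None,fx=f,fy=f,interpolation=cv2.INTER_CUBIC))
def down(yaw): # tool x down; jaws (z) along direction yaw
    z=np.array([np.cos(yaw),np.sin(yaw),0]);x=np.array([0,0,-1.]);return quat(np.column_stack([x,np.cross(z,x),z]))
E
python3 - <<'E'
from h import *
T=shot("top");S=shot("side")
crop(T,(150,70,350,220),4,"b_top_l");crop(T,(320,70,580,265),3,"b_top_r")
crop(S,(220,100,460,280),3.3,"b_side_l");crop(S,(320,270,500,480),2.8,"b_side_r")
for n,d in(("top",T),("side",S)):
    h=hsv(d);H,s,v=h[...,0],h[...,1],h[...,2]
    for c,m in (("orange",(H>=4)&(H<14)&(s>200)&(v>120)),("yellow",(H>=20)&(H<28)&(s>200)&(v>120)),("green",(H>50)&(H<75)&(s>150)&(v>80)),("red",((H<4)|(H>175))&(s>150)&(v>90)),("white",(s<28)&(v>175))):
        print(n,c,blobs(m))
# edge
pts=[]
for u in range(20,450,20):
    col=T["color"][:60,u].astype(int).sum(1);print(u,np.argmax(np.abs(np.diff(col[5:40])))+5,end=' ')
E
```

```text
top orange []
top yellow [([527.9, 166.4], 42, [511, 154, 33, 24])]
top green [([363.4, 119.9], 98, [357, 115, 13, 12])]
top red [([262.5, 67.8], 26, [259, 66, 8, 4]), ([251.8, 257.7], 70, [241, 252, 22, 15]), ([247.0, 269.6], 25, [243, 266, 9, 8]), ([256.1, 269.9], 16, [253, 268, 7, 5])]
top white [([301.1, 122.4], 31, [298, 120, 7, 6]), ([277.7, 126.1], 31, [275, 123, 6, 7]), ([289.5, 124.4], 31, [287, 122, 6, 6]), ([265.8, 127.8], 32, [263, 125, 7, 6]), ([391.8, 192.0], 157, [382, 182, 21, 21]), ([359.1, 236.4], 203, [349, 226, 21, 22]), ([203.5, 280.2], 364, [193, 270, 22, 22])]
side orange []
side yellow [([339.4, 125.2], 86, [329, 117, 22, 18]), ([416.6, 382.9], 279, [405, 363, 24, 41])]
side green [([176.0, 66.4], 44, [172, 62, 8, 9]), ([155.0, 68.5], 37, [152, 65, 8, 9]), ([433.0, 277.2], 118, [427, 272, 13, 11])]
side red [([260.1, 193.5], 43, [252, 187, 14, 11]), ([460.5, 206.1], 22, [458, 204, 6, 6]), ([273.7, 221.3], 105, [264, 214, 21, 15])]
side white [([458.1, 270.3], 342, [442, 257, 32, 25]), ([319.0, 311.7], 17, [315, 309, 9, 6]), ([371.5, 336.2], 95, [358, 327, 23, 15]), ([454.2, 339.4], 41, [441, 336, 32, 12]), ([474.2, 353.6], 16, [473, 347, 3, 14]), ([577.9, 395.1], 1349, [552, 364, 54, 71])]
20 16 40 16 60 38 80 34 100 30 120 17 140 16 160 17 180 17 200 17 220 16 240 16 260 17 280 17 300 17 320 18 340 17 360 16 380 17 400 16 420 17 440 17
```

View pics/b_top_l.png

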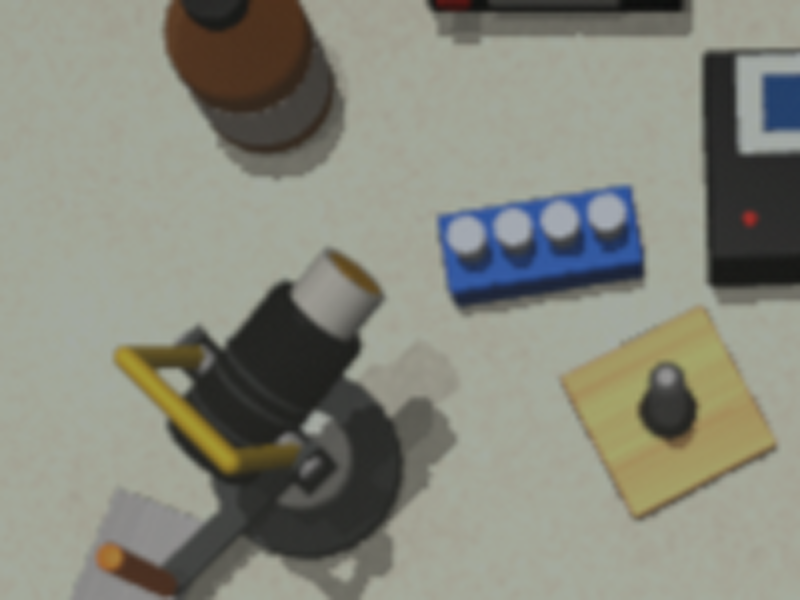

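View pics/b_top_r.png

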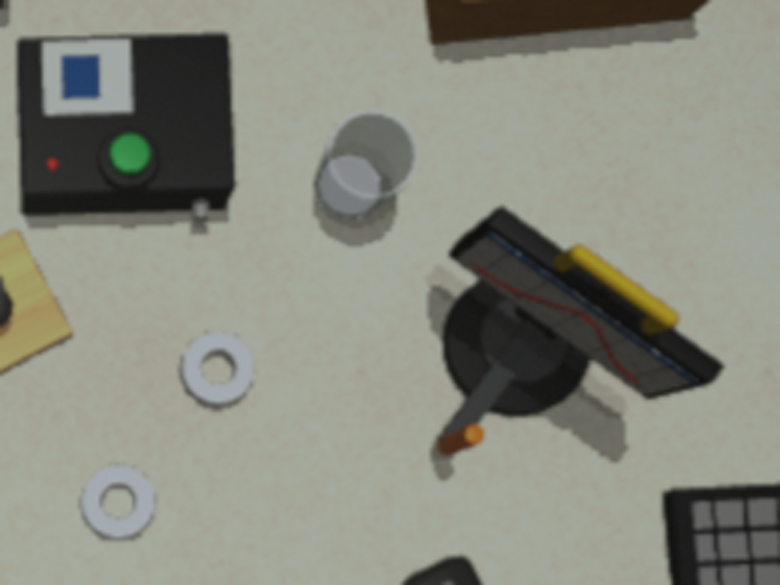

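View pics/b_side_l.png

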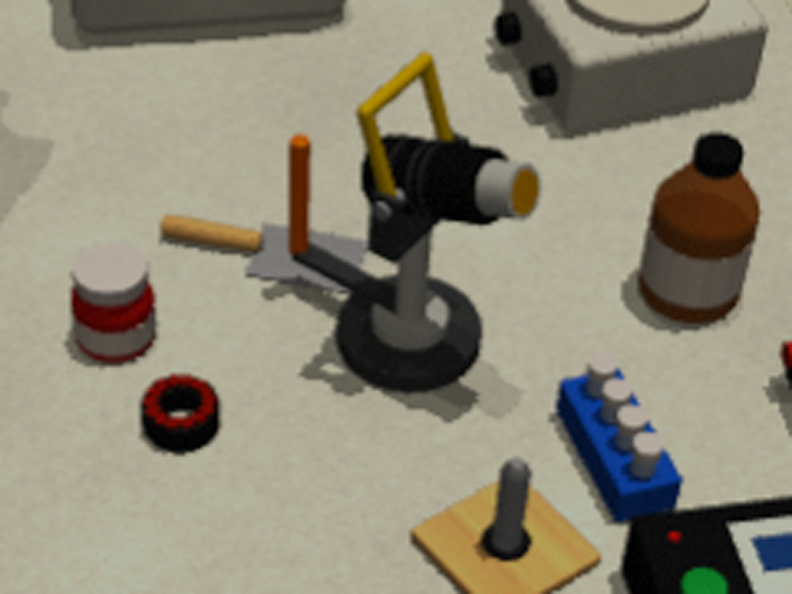

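View pics/b_side_r.png

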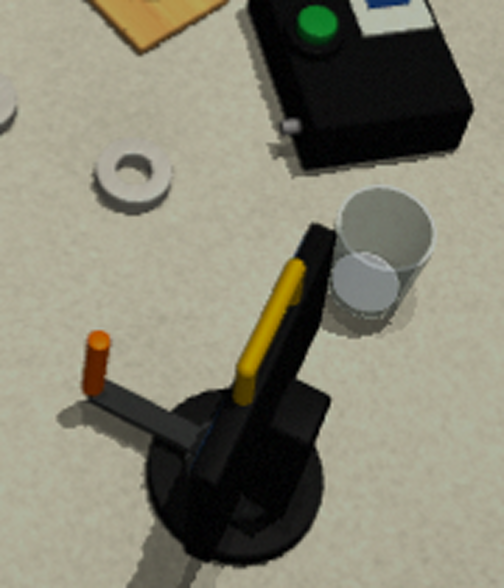

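```bash
cat >> h.py <<'E'
def ringfit(d,uv,z,rad=16,pred=None):
    m=pred(d); n,l,s,c=cv2.connectedComponentsWithStats(m.astype(np.uint8)); 
    k=[i for i in range(1,n) if np.hypot(*(c[i]-uv))<rad and s[i,4]>30]; k=max(k,key=lambda i:s[i,4])
    cs,_=cv2.findContours((l==k).astype(np.uint8),cv2.RETR_EXTERNAL,cv2.CHAIN_APPROX_NONE)
    p=max(cs,key=len)[:,0].astype(float)
    w=np.array([onz(d,q,z)[:2] for q in p]); A=np.c_[2*w,np.ones(len(w))]; x=np.linalg.lstsq(A,(w**2).sum(1),rcond=None)[0]
    return x[:2],np.sqrt(x[2]+x[:2]@x[:2])
E
python3 - <<'E'
from h import *
np.set_printoptions(precision=1,suppress=True)
T=shot("top");S=shot("side")
for n,a,b in [("lbailA",(180.5,158.8),(329.7,133.9)),("lbailA2",(180.5,158.8),(349.7,116.7)),("lbailB",(208.3,186.3),(329.7,133.9)),("lpeg",(177.5,208.8),(310.6,142.4)),("tip",(316.8,163.8),(376.4,240.3)),("speg",(478.3,215),(355,391.4)),("sbA",(511.7,153.3),(425.7,365.7)),("sbB",(542.7,178.3),(407.5,402)),("green",(363.4,119.9),(433,277.2))]: print(n,*tri((T,a),(S,b)))
print("foot",onz(T,(150+305/4,70+465/4),20))
print("sfoot",onz(T,(320+517/3,70+342/3),18))
for u in ((391.8,192),(359.1,236.4)): print(u,onz(T,u,18), ringfit(T,u,18,pred=lambda d:(hsv(d)[...,1]<38)&(hsv(d)[...,2]>150)))
print(onz(S,(312.5,306),18),onz(S,(368,331),18))
print("sample",onz(T,(252.5,262),24),onz(S,(274.5,223),24))
e=[onz(T,(u,17),0) for u in(130,440)];print("edge",e)
# stand foot corners
for u in ((560,378),(705,305),(775,445),(638,518)): print(onz(T,(150+u[0]/4,70+u[1]/4),12))
E
```

```text
lbailA [552.7 323.8 197.6] [26.0, 26.0]
lbailA2 [569.6 312.1 246.3] [2.3, 2.3]
lbailB [514.  256.8 244.7] [1.3, 1.3]
lpeg [482.7 343.3 152.6] [0.9, 0.9]
tip [593.1  45.7 101.1] [0.7, 0.7]
speg [ 475.7 -316.5  105.5] [1.0, 1.0]
sbA [ 582.7 -347.1  230.3] [0.0, 0.0]
sbB [ 534.1 -407.3  231.4] [2.5, 2.5]
green [699.2 -62.1  85.7] [0.4, 0.4]
foot [556.5 266.1  20. ]
sfoot [ 562.5 -380.6   18. ]Traceback (most recent call last):
  File "<stdin>", line 7, in <module>
  File "h.py", line 36, in ringfit
    k=[i for i in range(1,n) if np.hypot(*(c[i]-uv))<rad and s[i,4]>30]; k=max(k,key=lambda i:s[i,4])
                                                                           ~~~^^^^^^^^^^^^^^^^^^^^^^^
ValueError: max() iterable argument is empty
```

Run:
```python
from h import *
np.set_printoptions(precision=1,suppress=True)
T=shot("top");S=shot("side");W=shot("wrist")
Rt=rot(monitor.read_ee_rot())
print("cam in tool",Rt.inv().apply(W["position"]-monitor.read_tool_pos()), "look",Rt.inv().apply(rot(W["orientation"]).apply([0,0,-1])))
print(rot(monitor.read_ee_rot()).as_matrix())
for u in ((391.8,192.5),(359.1,236.8)): print(u,onz(T,u,18))
print(onz(S,(312.5,306),18),onz(S,(368,331),18))
print("sample",onz(T,(252.5,262),24),onz(S,(274.5,223),24))
print("edge",[onz(T,(u,17),0) for u in(130,440)])
for u in ((560,378),(705,305),(775,445),(638,518)): print(onz(T,(150+u[0]/4,70+u[1]/4),12))
print("rack",[onz(T,(150+u[0]/4,70+u[1]/4),40) for u in ((440,215),(632,187),(643,270),(455,293))])
for y in (0,np.pi/4,np.pi/2,-np.pi/4): print(y,kin.ik([560,0,240],down(y)))
```

```text
cam in tool [-143.1   74.    -0.7] look [ 1.  -0.3 -0. ]
[[-0.  -0.9  0.3]
 [-0.   0.3  0.9]
 [-1.  -0.  -0. ]]
(391.8, 192.5) [ 541.6 -135.5   18. ]
(359.1, 236.8) [433.6 -55.3  18. ]
[434.4 -56.8  18. ] [ 544.5 -137.4   18. ]
sample [372.8 199.7  24. ] [374.1 199.9  24. ]
edge [array([995.2, 520.9,   0. ]), array([ 996.8, -266.4,    0. ])]
[612.1 112.5  12. ]
[657.8  23.5  12. ]
[570.5 -19.2  12. ]
[525.4  64.5  12. ]
rack [array([705.3, 183.4,  40. ]), array([722.7,  67.7,  40. ]), array([671.5,  61. ,  40. ]), array([657.3, 173.9,  40. ])]
0 [-0.1  0.1  1.8 -0.   1.3 -0.1]
0.7853981633974483 [-0.1  0.1  1.8 -0.   1.3 -0.9]
1.5707963267948966 [-0.1  0.1  1.8 -0.   1.3 -1.7]
-0.7853981633974483 [-0.1  0.1  1.8 -0.   1.3  0.7]
```

Run:
```python
from h import *
manip.move_to([500,-20,260],down(np.pi/2))
W=shot("wrist","c_w"); shot("top","c_top"); print(monitor.read_clock(),monitor.read_tool_pos())
import pickle; pickle.dump(W,open("W1.pkl","wb"))
```

```text
2.9833 [500.08629266 -19.31212805 259.97129648]
```

View pics/c_w.png

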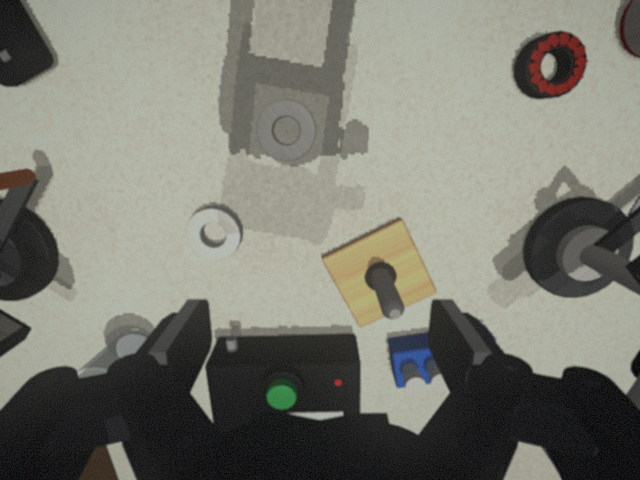

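View pics/c_top.png

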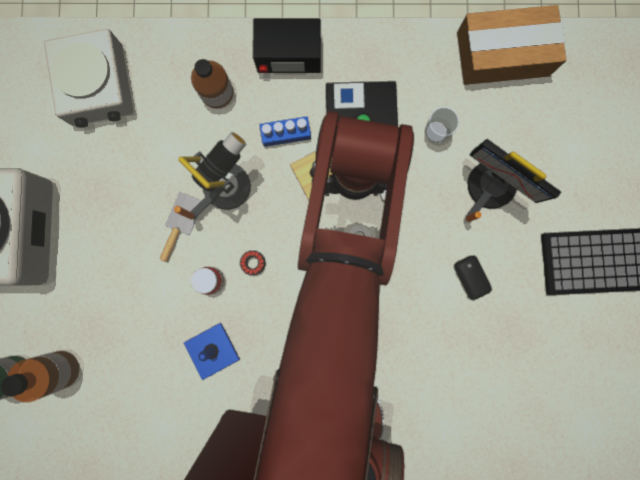

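Run:
```python
from h import *
import pickle
np.set_printoptions(precision=1,suppress=True)
W=pickle.load(open("W1.pkl","rb"));
crop(W,(180,90,460,340),2.8,"d1");crop(W,(490,20,640,320),2,"d2")
print(onz(W,(395,312),98),onz(W,(287,131),18),onz(W,(215,231),18),onz(W,(556,64),24))
```

```text
[593.4  48.2  98. ] [436.3 -53.3  18. ] [ 540.2 -133.5   18. ] [373.5 202.4  24. ]
```

View pics/d1.png

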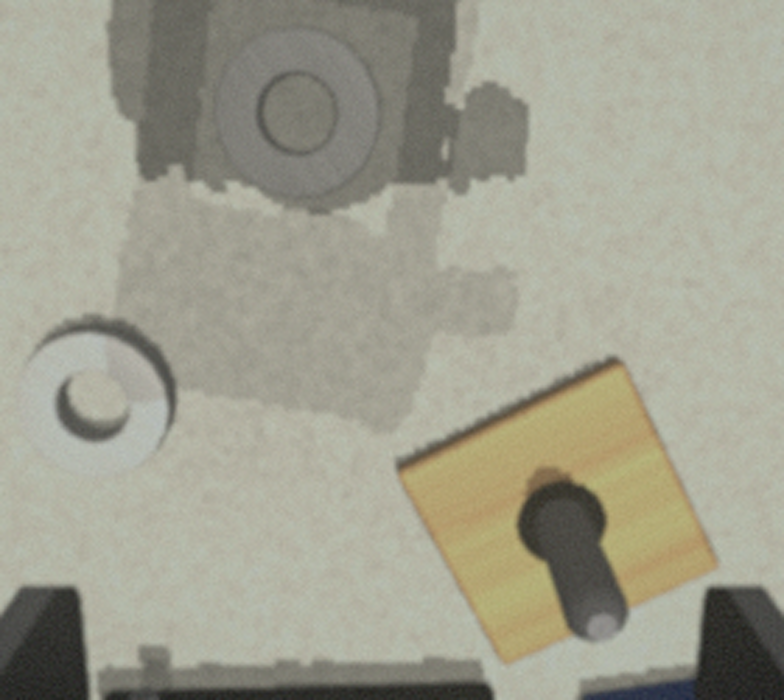

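View pics/d2.png

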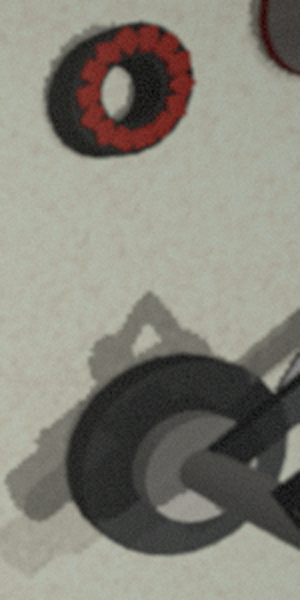

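```bash
cat >> h.py <<'E'
Q=down(np.pi/2)
def pick(x,y,z=3,force=50,hov=150,q=None):
    q=q or Q
    jaws.command_gripper(85)
    manip.move_to([x,y,hov],q); manip.move_l([x,y,z+30],speed=200); s=manip.move_l([x,y,z],speed=60,force_limit=15)
    print("stop",s,monitor.read_tool_pos()); jaws.command_gripper(40,force); print("w",monitor.read_width())
    manip.move_l([x,y,hov],speed=200); print("w up",monitor.read_width(),monitor.read_clock())
E
python3 - <<'E'
from h import *
np.set_printoptions(precision=1,suppress=True)
pick(435,-55)
manip.move_to([593.5,47,150],Q)
shot("wrist","e_w"); print(monitor.read_width(),monitor.read_force())
E
```

```text
stop False [434.7 -54.9   2.6]
w 56.85994371242956
w up 56.666735797984266 6.4333
57.03608495889181 [-0.5 -0.5 -0.5]
```

View pics/e_w.png

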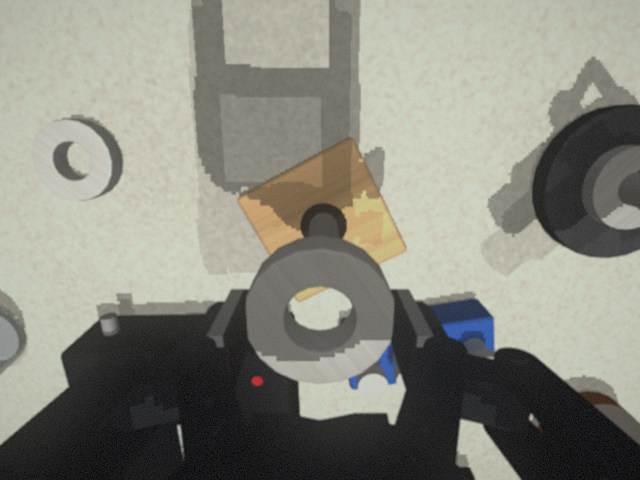

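Run:
```python
from h import *
np.set_printoptions(precision=1,suppress=True)
W=shot("wrist");p=monitor.read_tool_pos();print(p)
z=p[2]-2.6+18
print(proj(W,[p[0],p[1],z]),onz(W,(319.5,310),z))
for u in ((247,310),(393,310),(320,236),(320,383)): print(u,onz(W,u,z))
print("tip",proj(W,[593.5,47,98]),proj(W,[593.5,47,12]))
```

```text
[591.7  46.  149.1]
[321.7 322.4] [586.4  45.1 164.5]
(247, 310) [586.4  17.5 164.5]
(393, 310) [586.4  73.1 164.5]
(320, 236) [557.   45.3 164.5]
(320, 383) [619.6  45.3 164.5]
tip [323.2 263.7] [322.5 223.3]
```

Run:
```python
from h import *
np.set_printoptions(precision=1,suppress=True)
W=shot("wrist");crop(W,(190,200,450,400),3,"f1");S=shot("side");crop(S,(300,150,480,300),4,"f2")
p=monitor.read_tool_pos();print(p,monitor.read_width())
for z in (165,160,155,150): print(z,[onz(W,u,z)[:2] for u in ((247,310),(393,310),(320,236),(320,383),(320,320))])
```

```text
[592.3  45.9 149.9] 56.81964483446959
165 [array([586.6,  17.3]), array([586.6,  72.8]), array([557.1,  45.1]), array([619.7,  45. ]), array([590.8,  45.1])]
160 [array([589.3,  16.2]), array([589.3,  73.9]), array([558.7,  45.1]), array([623.7,  45. ]), array([593.7,  45.1])]
155 [array([592. ,  15.1]), array([592.,  75.]), array([560.2,  45.1]), array([627.7,  45. ]), array([596.5,  45. ])]
150 [array([594.7,  14. ]), array([594.7,  76.1]), array([561.7,  45.1]), array([631.7,  45. ]), array([599.4,  45. ])]
```

View pics/f1.png

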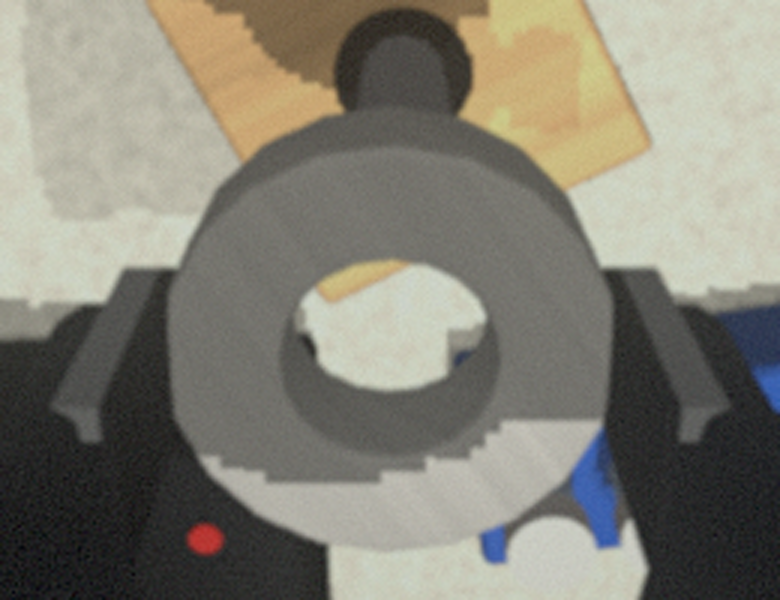

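View pics/f2.png

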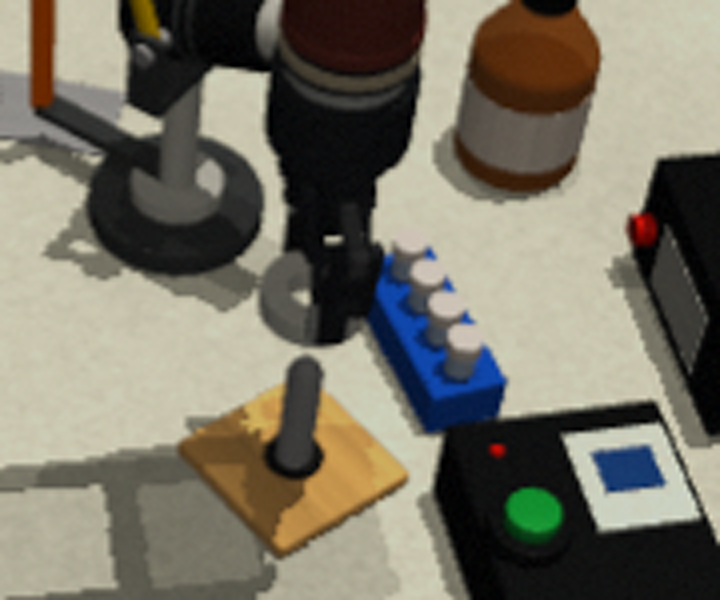

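Run:
```python
from h import *
np.set_printoptions(precision=1,suppress=True)
W=shot("wrist")
for z in (165,160,155,150): print(z,[onz(W,u,z)[:2] for u in ((246,312),(394,312),(320,249),(320,383))])
p=monitor.read_tool_pos();print(p)
for dz in (0,5,10,20,40): print(dz,proj(W,p+[-11,-29,dz]),proj(W,p+[11,-29,dz]))
```

```text
165 [array([588.4,  16.6]), array([588.5,  73.4]), array([562.9,  45. ]), array([621.,  45.])]
160 [array([591.2,  15.5]), array([591.2,  74.5]), array([564.6,  45. ]), array([625. ,  44.9])]
155 [array([593.9,  14.4]), array([594. ,  75.6]), array([566.4,  45. ]), array([629. ,  44.9])]
150 [array([596.7,  13.3]), array([596.7,  76.7]), array([568.1,  45. ]), array([633. ,  44.9])]
[592.6  46.  150.1]
0 [252.6 279.9] [255.4 326.5]
5 [250.5 284.9] [253.5 332.8]
10 [248.2 290.3] [251.4 339.4]
20 [243.1 302.2] [246.8 354. ]
40 [230.7 331.8] [235.6 389.8]
```

```bash
cat >> h.py <<'E'
def place(x,y,zend,q=None,zs=115,fl=12):
    manip.move_l([x,y,zs],speed=120); 
    s=manip.move_l([x,y,zend],speed=50,force_limit=fl)
    print("place stop",s,monitor.read_tool_pos(),monitor.read_force(),monitor.read_width()); return s
E
python3 - <<'E'
from h import *
np.set_printoptions(precision=1,suppress=True)
s=place(593.5,48,32)
shot("wrist","g_w");S=shot("side");crop(S,(300,150,480,300),4,"g_s")
E
```

```text
place stop False [593.8  48.   32.4] [ 0.5 -0.  -0.5] 57.16737711589912
```

View pics/g_w.png

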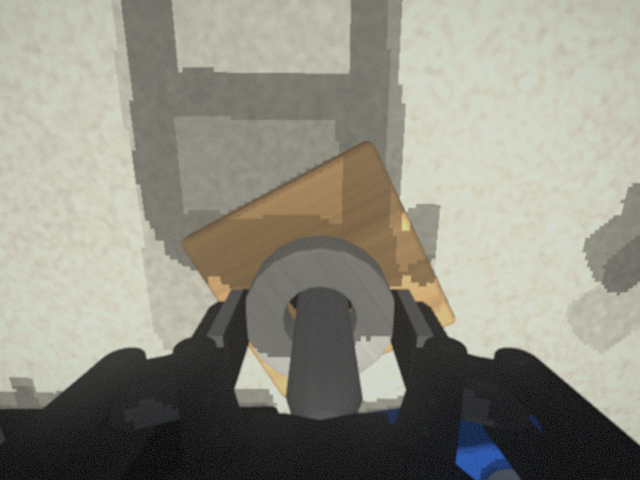

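View pics/g_s.png

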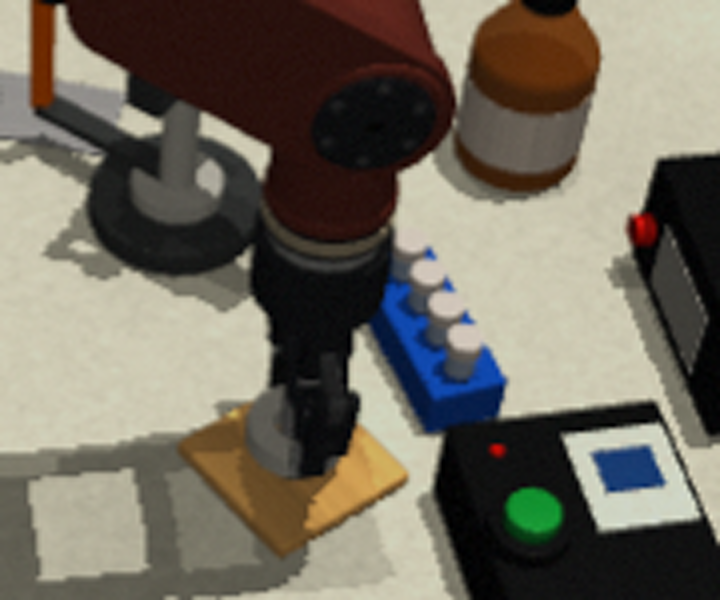

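Run:
```python
from h import *
np.set_printoptions(precision=1,suppress=True)
jaws.command_gripper(85); manip.move_l([593.5,48,140],speed=200)
manip.move_to([500,-60,230],Q)
W=shot("wrist","h_w");crop(W,(120,100,520,400),2,"h_c");print(monitor.read_clock(),monitor.read_tool_pos(),proj(W,[541.8,-135,18]))
import pickle;pickle.dump(W,open("W2.pkl","wb"))
```

```text
11.6667 [499.6 -59.2 228.1] [245.1 242.7]
```

View pics/h_c.png

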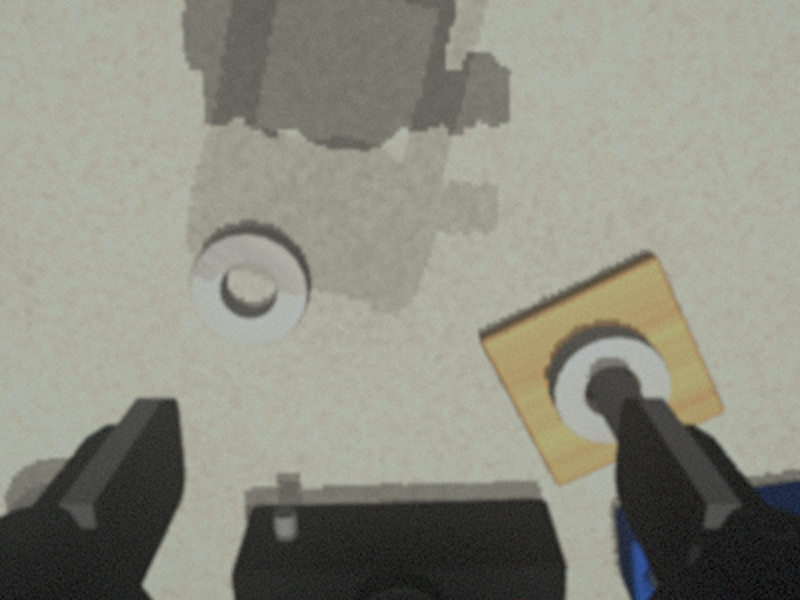

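Run:
```python
from h import *
np.set_printoptions(precision=1,suppress=True)
pick(542.3,-135,z=-5)
manip.move_to([593.5,48,150],Q)
W=shot("wrist");crop(W,(120,180,520,440),2,"i_c"); print(monitor.read_width(),monitor.read_tool_pos())
```

```text
stop False [ 542.  -134.9   -5.5]
w 58.59959602984424
w up 58.909814201697635 15.1417
58.912450826523944 [592.9  46.6 149.1]
```

View pics/i_c.png

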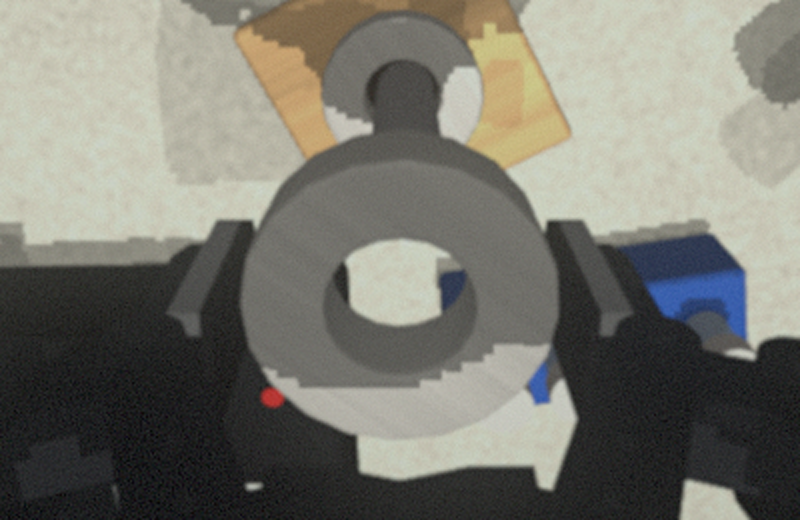

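Run:
```python
from h import *
np.set_printoptions(precision=1,suppress=True)
s=place(593.5,48,32)
if not s:
    jaws.command_gripper(85); manip.move_l([593.5,48,140],speed=200)
    manip.move_to([400,130,250],Q)
W=shot("wrist","j_w");S=shot("side");crop(S,(300,180,440,300),4,"j_s");print(monitor.read_clock(),monitor.read_tool_pos(),proj(W,[373.5,200.5,27]))
```

```text
place stop False [593.8  48.   32.4] [ 0.2  0.  -0.4] 58.60393428371576
20.3417 [400.5 129.6 249. ] [393.9 171.4]
```

View pics/j_w.png

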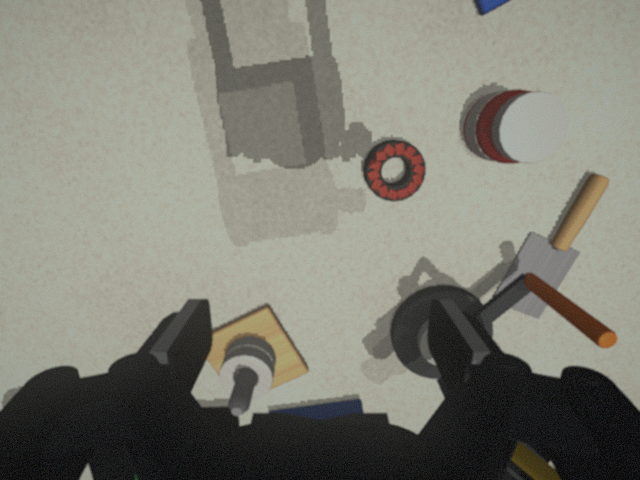

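View pics/j_s.png

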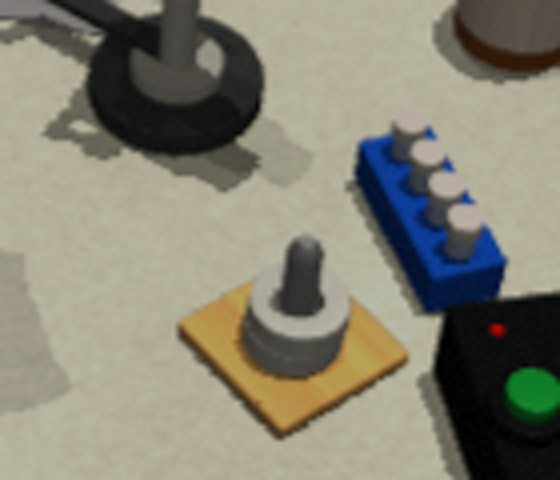

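Run:
```python
from h import *
np.set_printoptions(precision=1,suppress=True)
pick(373,201.5,z=-4,q=down(1.1),hov=160)
manip.move_to([593.5,48,165],Q)
W=shot("wrist");crop(W,(120,180,520,440),2,"k_c"); print(monitor.read_width(),monitor.read_tool_pos())
```

```text
stop False [372.7 201.4  -4.4]
w 58.324084791842566
w up 58.55621143050624 24.0333
58.60103146942803 [592.  49. 164.]
```

View pics/k_c.png

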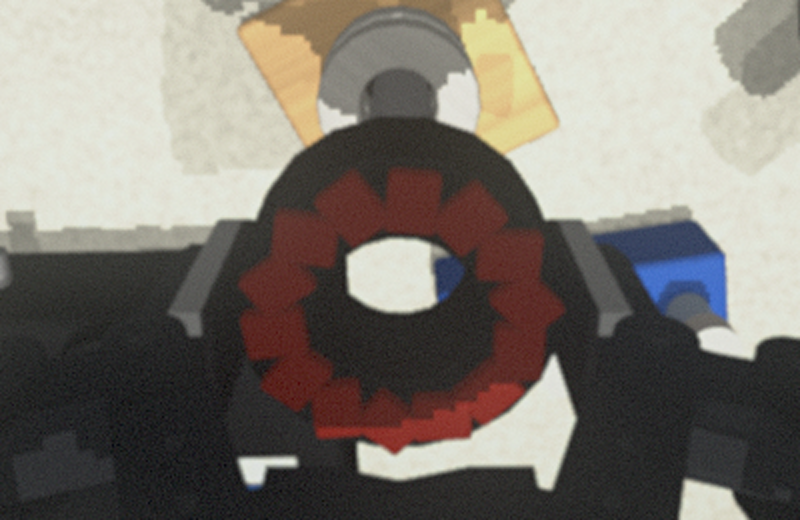

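Run:
```python
from h import *
np.set_printoptions(precision=1,suppress=True)
s=place(593.5,48,45.5)
if not s:
    jaws.command_gripper(85); manip.move_l([593.5,48,150],speed=200)
    manip.move_to([430,150,330],Q)
W=shot("wrist","l_w");S=shot("side");crop(S,(300,180,440,300),4,"l_s");print(monitor.read_clock(),monitor.read_tool_pos())
import pickle;pickle.dump(W,open("W3.pkl","wb"))
```

```text
place stop False [593.9  48.   46. ] [-0.7 -0.1 -0.5] 58.35802617256539
29.4167 [430.  149.4 328. ]
```

View pics/l_w.png

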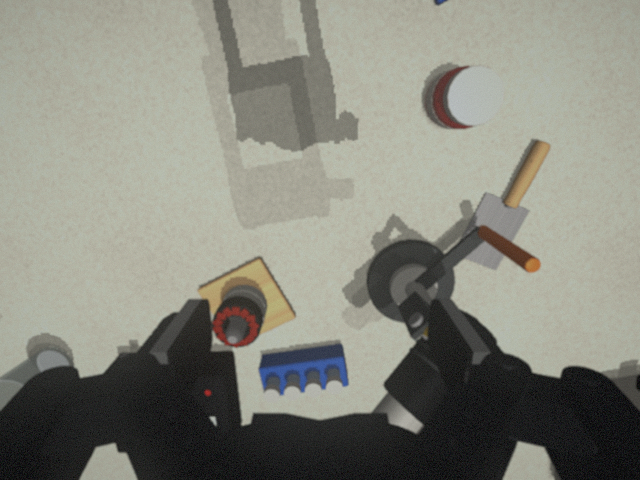

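View pics/l_s.png

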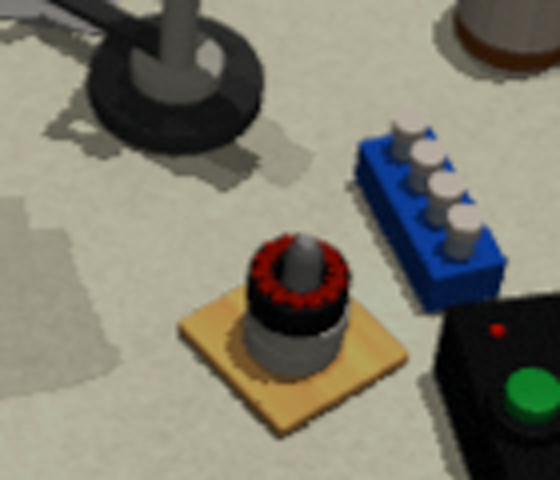

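Run:
```python
from h import *
import pickle
np.set_printoptions(precision=1,suppress=True)
W=pickle.load(open("W3.pkl","rb"));T=shot("top");S=shot("side")
crop(W,(340,200,560,350),3.6,"m_w");crop(T,(150,120,270,220),6,"m_t");crop(S,(290,100,400,230),4.6,"m_s")
print(onz(W,(532,265),150),onz(T,(177.5,208.8),150),onz(S,(310.6,142.4),150))
```

```text
[483.4 345.4 150. ] [482.2 344.  150. ] [484.  346.5 150. ]
```

View pics/m_w.png

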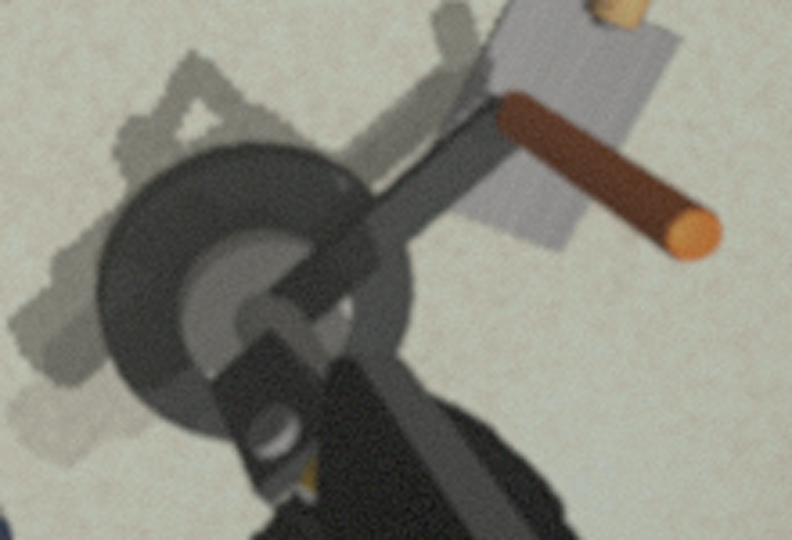

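View pics/m_t.png

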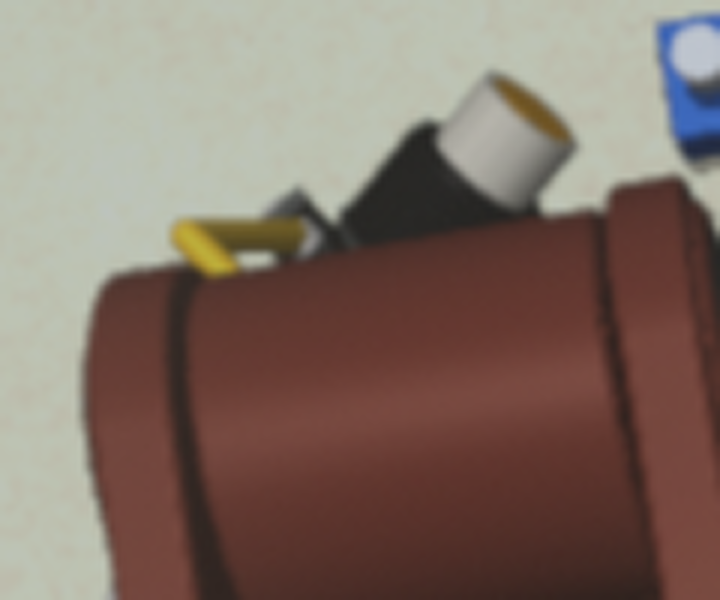

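View pics/m_s.png

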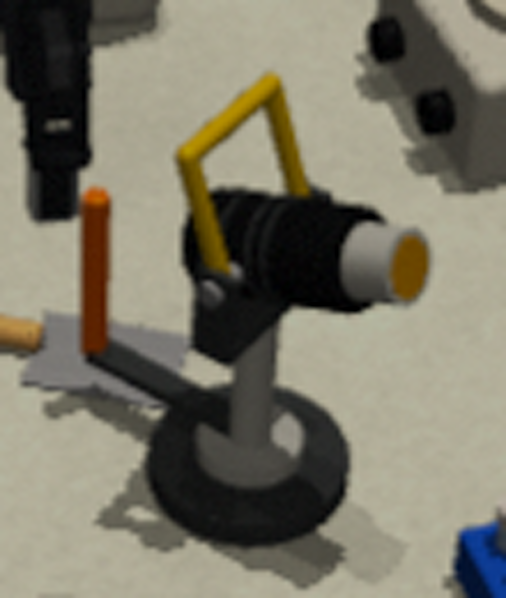

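Run:
```python
from h import *
import pickle
W=pickle.load(open("W3.pkl","rb"));T=shot("top");S=shot("side")
def ov(d,box,f,name,c,r,zs):
    x0,y0,x1,y1=box; im=cv2.resize(d["color"][y0:y1,x0:x1,::-1],None,fx=f,fy=f,interpolation=cv2.INTER_CUBIC)
    for z,col in zip(zs,((0,0,255),(0,255,0))):
        p=np.array([(proj(d,[c[0]+r*np.cos(a),c[1]+r*np.sin(a),z])-[x0,y0]+.5)*f for a in np.linspace(0,6.28,90)]); cv2.polylines(im,[p.astype(np.int32)],True,col,1)
    cv2.imwrite(f"pics/{name}.png",im)
ov(W,(340,200,560,350),3.6,"n_w",(560,266),58,(0,20))
ov(S,(290,100,400,230),4.6,"n_s",(560,266),58,(0,20))
```

```text
(no output)
```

View pics/n_w.png

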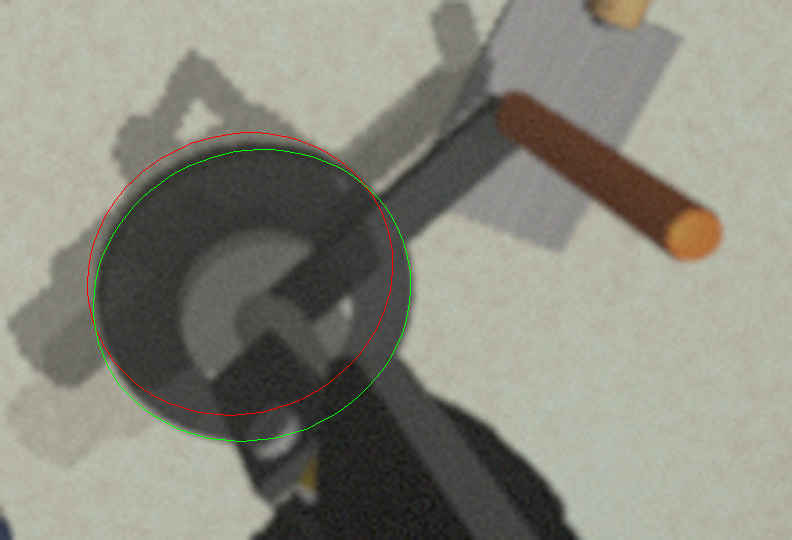

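View pics/n_s.png

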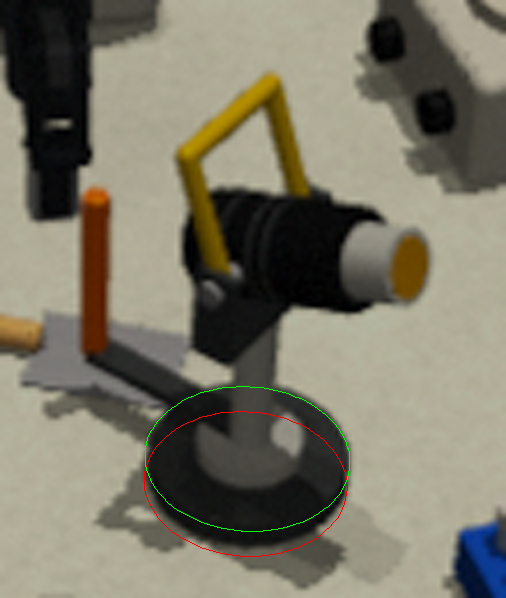

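```bash
cat >> h.py <<'E'
def arc(axis,r,th0,th1,z,off,n=6,speed=60):
    # hold peg at axis - r*(cos,sin); tool yaw = th+off
    for th in np.linspace(th0,th1,n+1)[1:]:
        p=[axis[0]-r*np.cos(th),axis[1]-r*np.sin(th),z]
        manip.move_l(p,speed=speed,ori=down(th+off))
E
python3 - <<'E'
from h import *
np.set_printoptions(precision=2,suppress=True)
ax=np.array([561,267.5]);th0=np.arctan2(-78,77.7);th1=np.arctan2(48-267.5,594-561);off=np.pi/2
pk=ax-110*np.array([np.cos(th0),np.sin(th0)])
jaws.command_gripper(60)
manip.move_to([*pk,235],down(th0+off))
s=manip.move_l([*pk,124],speed=100,force_limit=12);print(s,monitor.read_tool_pos())
f0=monitor.read_force()
jaws.command_gripper(5,60);print(monitor.read_width(),monitor.read_force()-f0,monitor.read_tool_pos(),pk)
for y in (th1,): 
    print(kin.ik([*(ax-110*np.array([np.cos(y),np.sin(y)])),124],down(y+off)),monitor.read_qpos())
W=shot("wrist","o_w");S=shot("side");crop(S,(250,80,400,230),4,"o_s")
E
```

```text
False [484.12 345.85 125.02]
13.85041016145256 [-0.4   0.85  3.99] [483.8  345.81 124.77] [483.37 345.43]
[ 0.5   0.4   1.6  -0.    1.15  0.35] [ 0.5   0.26  1.77  0.    1.11 -0.28]
```

View pics/o_w.png

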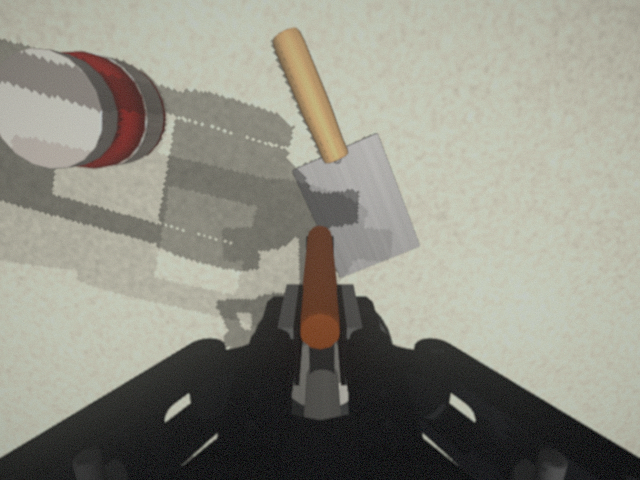

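View pics/o_s.png

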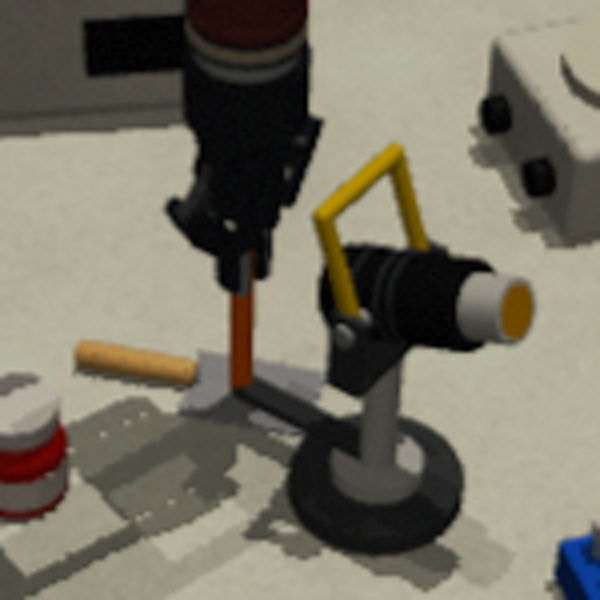

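Run:
```python
from h import *
np.set_printoptions(precision=2,suppress=True)
ax=np.array([561,267.5]);th0=np.arctan2(-78,77.7);th1=np.arctan2(48-267.5,594-561);off=np.pi/2
f0=monitor.read_force()
for k in range(1,7):
    th=th0+(th1-th0)*k/6; manip.move_l([*(ax-110*np.array([np.cos(th),np.sin(th)])),124],speed=50,ori=down(th+off))
    print(monitor.read_width(),monitor.read_force()-f0,monitor.read_tool_pos()[:2])
manip.sleep(.4)
print(monitor.read_force()-f0,monitor.read_tool_pos(),ax-110*np.array([np.cos(th1),np.sin(th1)]))
S=shot("side");crop(S,(250,80,400,230),4,"p_s");print(monitor.read_clock())
```

```text
13.758239428020463 [0.31 2.47 2.23] [492.55 353.88]
13.901318922892665 [0.62 1.79 2.12] [501.78 360.69]
13.906058366953133 [0.41 1.87 2.78] [511.77 366.55]
13.983034384036827 [-0.08  2.17  1.59] [522.44 371.35]
14.251330720065603 [0.52 1.75 1.81] [533.53 374.95]
14.49850241584043 [0.09 2.58 2.19] [544.89 377.34]
[0.59 3.34 1.9 ] [544.92 377.31 124.76] [544.65 376.28]
35.6167
```

View pics/p_s.png

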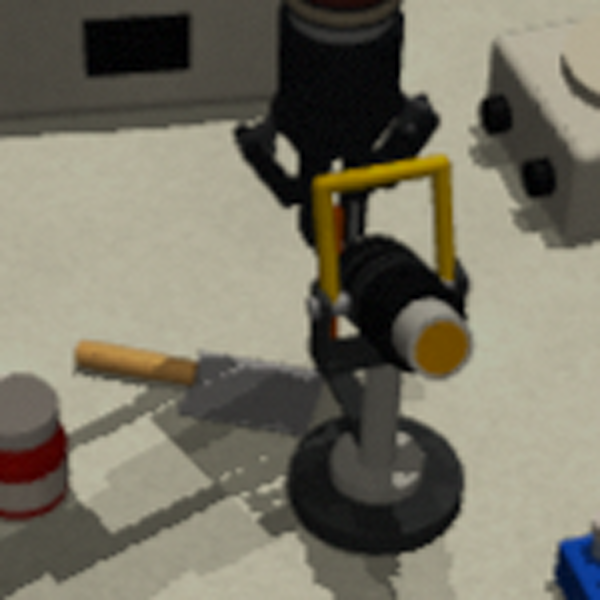

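Run:
```python
from h import *
np.set_printoptions(precision=2,suppress=True)
p=monitor.read_tool_pos()
jaws.command_gripper(60);manip.move_l([p[0],p[1],300],speed=200)
th1=np.arctan2(48-267.5,594-561)
manip.move_to([470,330,340],down(np.pi/2))
manip.sleep(.3)
import pickle
D={n:shot(n,"q_"+n) for n in("wrist","top","side")};pickle.dump(D,open("D4.pkl","wb"));print(monitor.read_clock())
crop(D["top"],(150,120,270,220),6,"q_t");crop(D["side"],(290,100,400,230),4.6,"q_s")
```

```text
38.9
```

View pics/q_wrist.png

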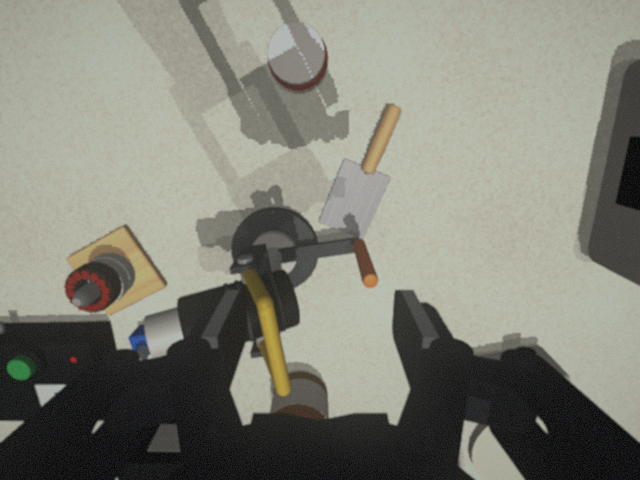

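View pics/q_top.png

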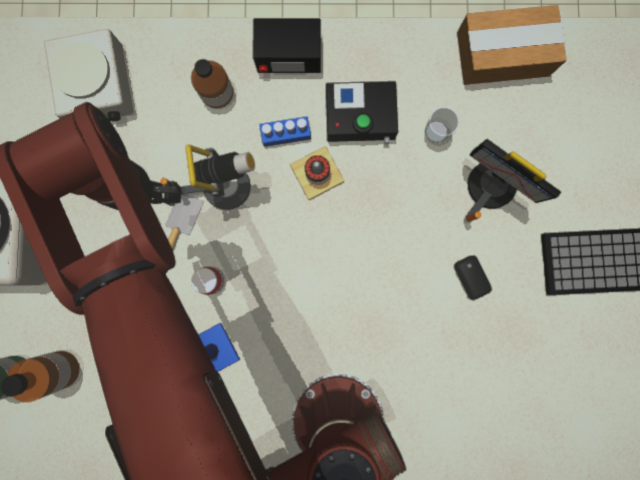

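View pics/q_s.png

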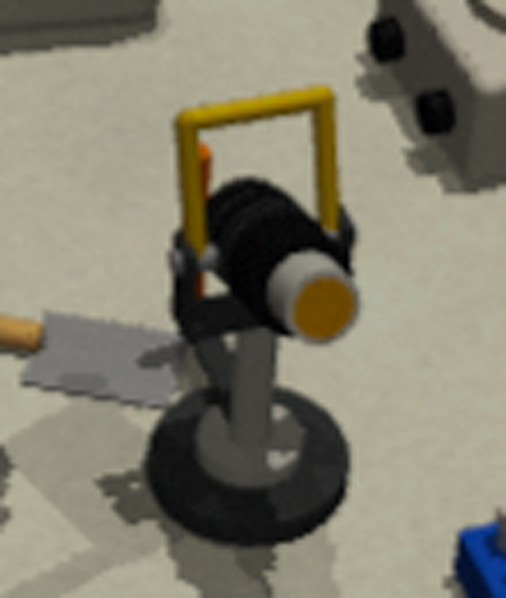

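View pics/q_t.png

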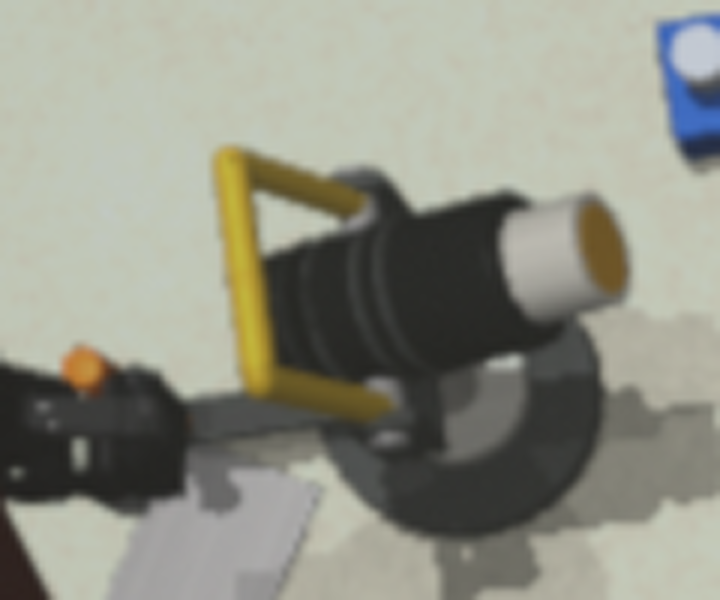

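Run:
```python
from h import *
import pickle
D=pickle.load(open("D4.pkl","rb"));crop(D["wrist"],(220,220,400,420),3,"q_w2")
```

```text
(no output)
```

View pics/q_w2.png

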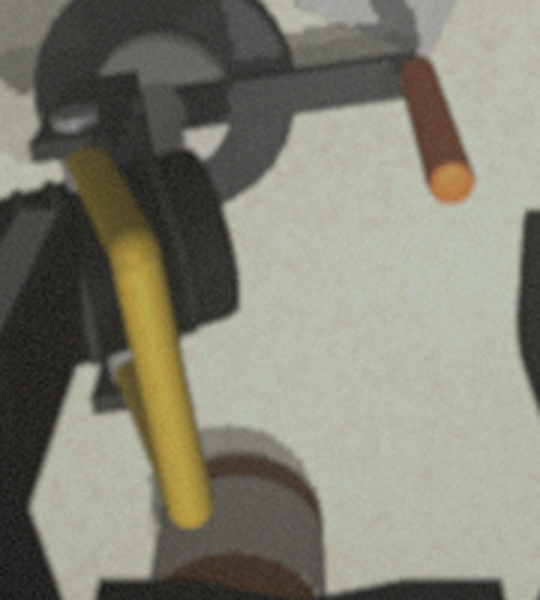

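Run:
```python
from h import *
import pickle
np.set_printoptions(precision=1,suppress=True)
D=pickle.load(open("D4.pkl","rb"));T,S,W=D["top"],D["side"],D["wrist"]
for n,t,s,w in (("near",(193.2,183.8),(330.9,126.1),(265,300.7)),("far",(188.5,146.3),(360.4,120.7),(283.3,391.7)),("peg",(164.3,181.3),(334.3,132.6),(370.3,280.7))):
    print(n,tri((T,t),(S,s),(W,w)),tri((T,t),(S,s))[0],tri((T,t),(W,w))[0])
    if n=="peg": print([onz(d,q,150) for d,q in((T,t),(S,s),(W,w))])
```

```text
near (array([520.8, 288.8, 240.4]), [2.4, 2.8, 0.9]) [520.6 287.  242.8] [519.8 288.7 238.8]
far (array([595.1, 299.3, 242.8]), [2.2, 0.4, 2.0]) [594.1 297.7 243.6] [594.2 299.3 244.2]
peg (array([545.5, 376.2, 149.6]), [3.8, 3.9, 1.6]) [545.  373.  153.2] [543.5 376.1 149.3]
[array([542. , 373.9, 150. ]), array([549.4, 377.6, 150. ]), array([544.7, 377.7, 150. ])]
```

Run:
```python
from h import *
np.set_printoptions(precision=2,suppress=True)
ax=np.array([561.7,268]);th=np.radians(-81.6);d=np.array([np.cos(th),np.sin(th)]);q=down(th+np.pi)
p0=-0.364
def pos(p): return [*(ax+75*np.sin(p)*d),170+75*np.cos(p)-18.7]
jaws.command_gripper(50)
a=pos(p0); print(kin.ik([a[0],a[1],a[2]+70],q))
manip.move_to([a[0],a[1],a[2]+70],q)
s=manip.move_l(a,speed=80,force_limit=12);print(s,monitor.read_tool_pos(),a)
f0=monitor.read_force();jaws.command_gripper(5,50);print(monitor.read_width(),monitor.read_force()-f0,monitor.read_tool_pos())
S=shot("side");crop(S,(290,60,400,230),3.5,"r_s1")
if not s and 8<monitor.read_width()<16:
  for p in np.linspace(p0,0.349,8)[1:]:
    manip.move_l(pos(p),speed=50);print(round(float(p),2),monitor.read_width(),monitor.read_force()-f0,monitor.read_tool_pos()-pos(p))
S=shot("side");crop(S,(290,60,400,230),3.5,"r_s2");print(monitor.read_clock())
```

```text
[ 0.37  0.19  1.53 -0.    1.42 -1.34]
False [558.33 294.57 222.12] [np.float64(557.7994188772789), np.float64(294.4146836573638), np.float64(221.38601825033626)]
10.288497485179752 [-0.08  2.9   2.2 ] [558.12 295.05 222.36]
-0.26 10.276946365467733 [0.72 7.3  0.19] [0.12 2.14 0.42]
-0.16 10.589710541716547 [0.75 7.04 1.75] [0.13 2.47 0.96]
-0.06 10.107613161241387 [-0.81  6.79  4.08] [0.21 2.51 1.58]
0.04 9.864859278590869 [-1.15  7.39  4.8 ] [0.16 3.03 1.88]
0.15 10.534297890011437 [-2.65  5.8   6.62] [0.31 2.77 2.52]
0.25 10.294245785473398 [-2.72  4.89  8.05] [0.44 2.34 3.08]
0.35 10.124636693452693 [-1.85  5.37  7.34] [0.53 2.44 2.63]
43.3417
```

```bash
cd pics; python3 -c "
import cv2,numpy as np;cv2.imwrite('r.png',np.hstack([cv2.imread('r_s1.png'),cv2.imread('r_s2.png')]))"
```

```text
(no output)
```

View pics/r.png

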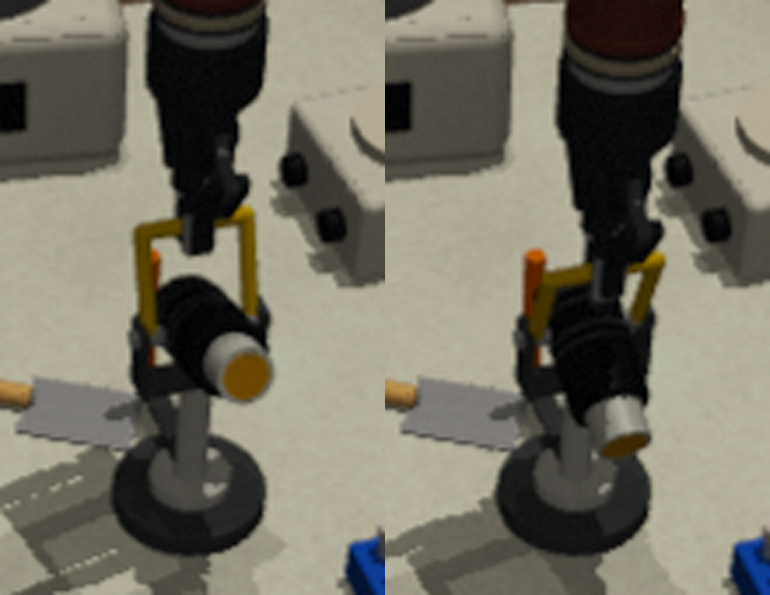

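Run:
```python
from h import *
np.set_printoptions(precision=2,suppress=True)
ax=np.array([561.7,268]);th=np.radians(-81.6);d=np.array([np.cos(th),np.sin(th)]);q=down(th+np.pi)
def pos(p): return np.array([*(ax+75*np.sin(p)*d),170+75*np.cos(p)-18.7])
t=pos(.349);c=t+[-.4,-2.5,-2.6]
for k in range(3):
    manip.move_l(c,speed=30);manip.sleep(.3);e=monitor.read_tool_pos()-t;print(e,monitor.read_width());
    if abs(e[1])<.4: break
    c=c-e
jaws.command_gripper(40);p=monitor.read_tool_pos();print(p-t)
manip.move_l([p[0],p[1],310],speed=200)
manip.move_to([470,330,340],down(np.pi/2));manip.sleep(.3)
import pickle
D={n:shot(n,"s_"+n) for n in("wrist","top","side")};pickle.dump(D,open("D5.pkl","wb"));print(monitor.read_clock())
crop(D["top"],(150,120,270,220),6,"s_t");crop(D["side"],(290,100,400,230),4.6,"s_s");crop(D["wrist"],(120,200,400,400),2.8,"s_w")
```

```text
[ 1.03 -0.87  0.86] 10.286395577761207
[ 1.02 -0.83  0.85] 10.269953208189364
[ 1.02 -0.82  0.81] 10.232999285111578
[-3.21 -1.15 -5.56]
47.0667
```

View pics/s_t.png

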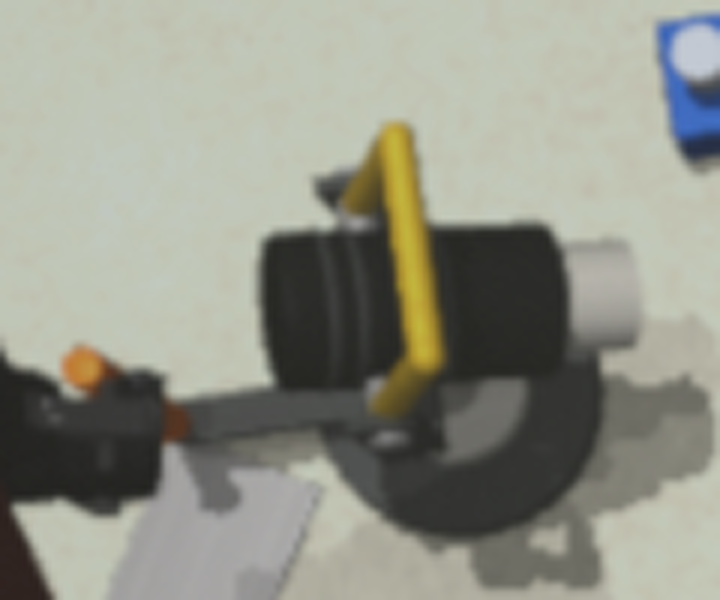

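View pics/s_s.png

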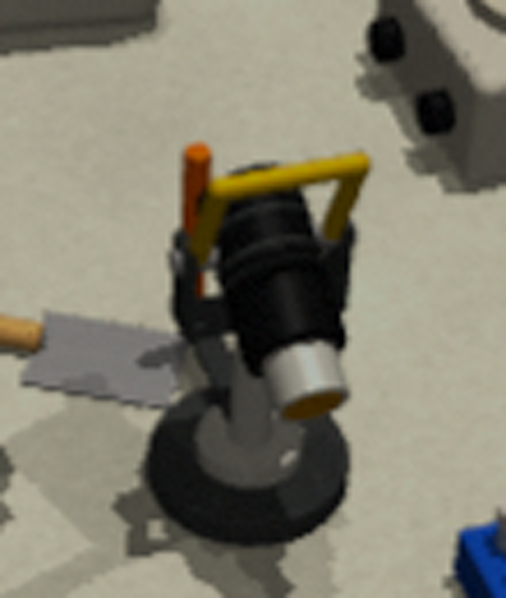

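View pics/s_w.png

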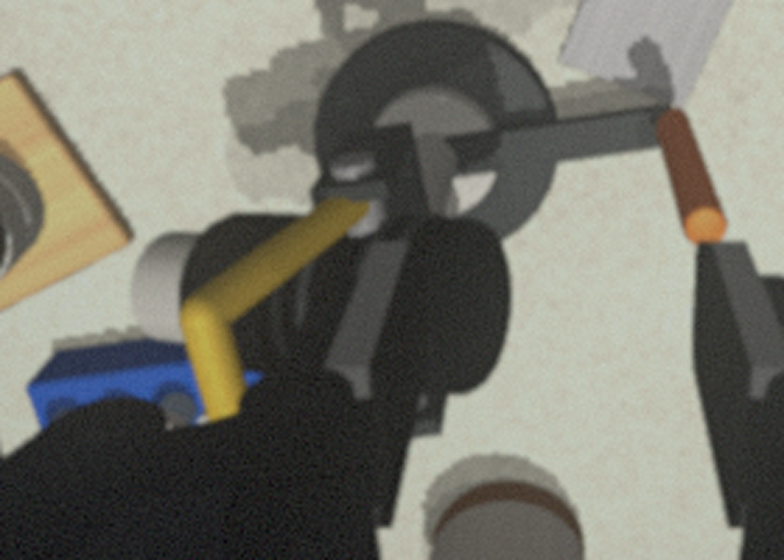

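Run:
```python
from h import *
import pickle
np.set_printoptions(precision=1,suppress=True)
D=pickle.load(open("D5.pkl","rb"));T,S,W=D["top"],D["side"],D["wrist"]
n=tri((T,(221.3,179.7)),(S,(336.7,140.9)),(W,(192.5,311.8)));f=tri((T,(216.3,142.5)),(S,(368.7,135.4)))
print(n,tri((T,(221.3,179.7)),(S,(336.7,140.9)))[0],f, np.degrees(np.arctan2(*(f[0]-n[0])[[1,0]]))-90)
w0=(370.3,280.7);w1=(120+705/2.8,200+225/2.8);print(w0,w1)
D0=pickle.load(open("D4.pkl","rb"));print(onz(D0["wrist"],w0,150),onz(W,w1,150))
```

```text
(array([528. , 234.1, 240.6]), [2.1, 0.7, 1.6]) [526.9 231.8 243.3] (array([602.7, 243.2, 242.2]), [1.5, 1.5]) -83.06274100413906
(370.3, 280.7) (371.78571428571433, 280.3571428571429)
[544.7 377.7 150. ] [544.5 377.8 150. ]
```

Run:
```python
from h import *
np.set_printoptions(precision=2,suppress=True)
th=np.radians(-81.5);q=down(th+np.pi)
jaws.command_gripper(45)
manip.move_to([544.8,377.4,200],q)
s=manip.move_l([544.8,377.4,126],speed=100,force_limit=12);print(s);manip.sleep(.3)
f0=monitor.read_force();print(monitor.read_tool_pos());jaws.command_gripper(5,40);manip.sleep(.3);print(monitor.read_width(),monitor.read_force()-f0,monitor.read_tool_pos())
W=shot("wrist","t_w")
p=monitor.read_tool_pos();jaws.command_gripper(45);manip.move_l([p[0],p[1],230],speed=200)
print(p[:2]+110*np.array([np.cos(th),np.sin(th)]),monitor.read_clock())
```

```text
False
[545.19 377.61 126.74]
14.610193656993127 [-0.23  5.7   0.71] [544.63 379.05 126.45]
[560.93 270.22] 50.975
```

View pics/t_w.png

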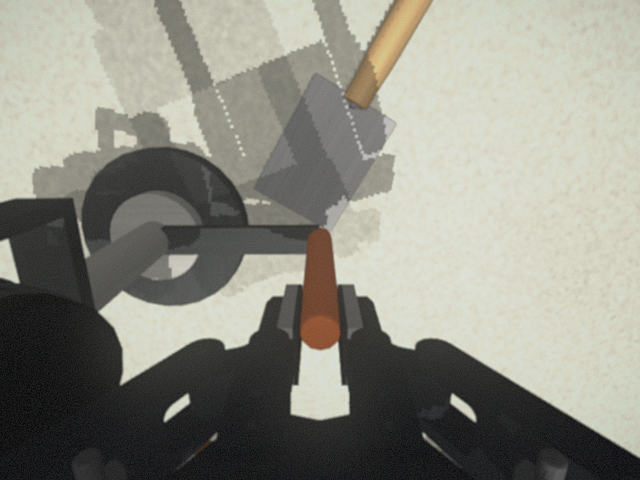

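Run:
```python
from h import *
np.set_printoptions(precision=2,suppress=True)
th=np.radians(-81.5);d=np.array([np.cos(th),np.sin(th)]);q=down(th+np.pi)
jaws.command_gripper(45)
manip.move_to([565,242,320],q)
s=manip.move_l([565,242,222.5],speed=100,force_limit=12);print(s);manip.sleep(.3)
f0=monitor.read_force();jaws.command_gripper(5,40);manip.sleep(.3)
p0=monitor.read_tool_pos();print(monitor.read_width(),monitor.read_force()-f0,p0)
c=p0.copy();t=p0+np.array([*(-2.6*d),1.0]);c=t.copy()
for k in range(6):
    manip.move_l(c,speed=20);manip.sleep(.2);e=monitor.read_tool_pos()-t;print(e,monitor.read_force()-f0)
    if abs(e[1])<.25: break
    c=c-e*0.8
jaws.command_gripper(45);p=monitor.read_tool_pos();print(p-p0,monitor.read_clock())
```

```text
False
10.113553462739809 [-0.22 -2.86  2.44] [565.05 241.7  222.66]
[ 0.22 -1.44 -0.45] [ 0.79 -5.39  0.38]
[ 0.09 -0.87 -0.27] [ 1.55 -6.39 -0.35]
[ 0.06 -0.56 -0.11] [ 1.59 -7.51 -1.25]
[ 0.02 -0.37 -0.06] [ 2.76 -8.62 -0.62]
[-0.01 -0.22  0.01] [ 1.09 -7.94  0.03]
[-0.8   5.75  1.71] 56.7167
```

Run:
```python
from h import *
np.set_printoptions(precision=2,suppress=True)
p=monitor.read_tool_pos();manip.move_l([p[0],p[1],330],speed=250)
manip.move_to([430,-300,330],down(np.pi/2));manip.sleep(.3)
import pickle
D={n:shot(n,"u_"+n) for n in("wrist","top","side")};pickle.dump(D,open("D6.pkl","wb"));print(monitor.read_clock())
```

```text
59.7667
```

View pics/u_wrist.png

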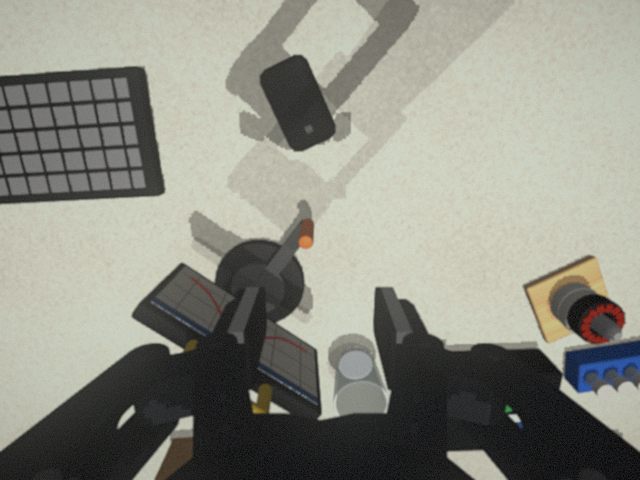

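View pics/u_top.png

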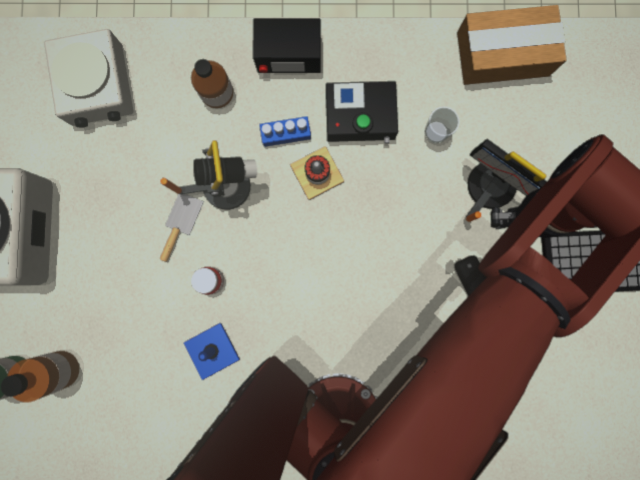

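View pics/u_side.png

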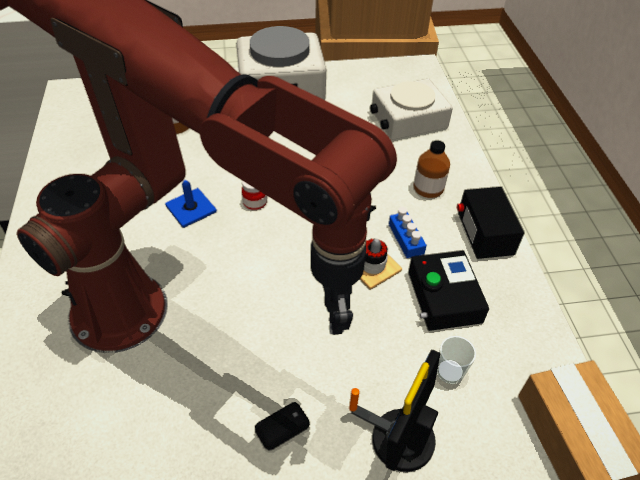

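Run:
```python
from h import *
import pickle
np.set_printoptions(precision=1,suppress=True)
D=pickle.load(open("D6.pkl","rb"));W,T,S=D["wrist"],D["top"],D["side"]
print([onz(d,q,103) for d,q in ((W,(306,241.5)),(T,(478.3,215)),(S,(355,391.4)))])
def ov(d,box,f,name,c,r,zs):
    x0,y0,x1,y1=box; im=cv2.resize(d["color"][y0:y1,x0:x1,::-1],None,fx=f,fy=f,interpolation=cv2.INTER_CUBIC)
    for z,col in zip(zs,((0,0,255),(0,255,0))):
        p=np.array([(proj(d,[c[0]+r*np.cos(a),c[1]+r*np.sin(a),z])-[x0,y0]+.5)*f for a in np.linspace(0,6.28,90)]); cv2.polylines(im,[p.astype(np.int32)],True,col,1)
    cv2.imwrite(f"pics/{name}.png",im)
ov(W,(130,190,350,350),3.6,"v_w",(563,-381),60,(0,18))
ov(S,(340,330,460,480),4,"v_s",(563,-381),60,(0,18))
```

```text
[array([ 477.3, -315.2,  103. ]), array([ 475. , -317.2,  103. ]), array([ 477.2, -315.2,  103. ])]
```

View pics/v_w.png

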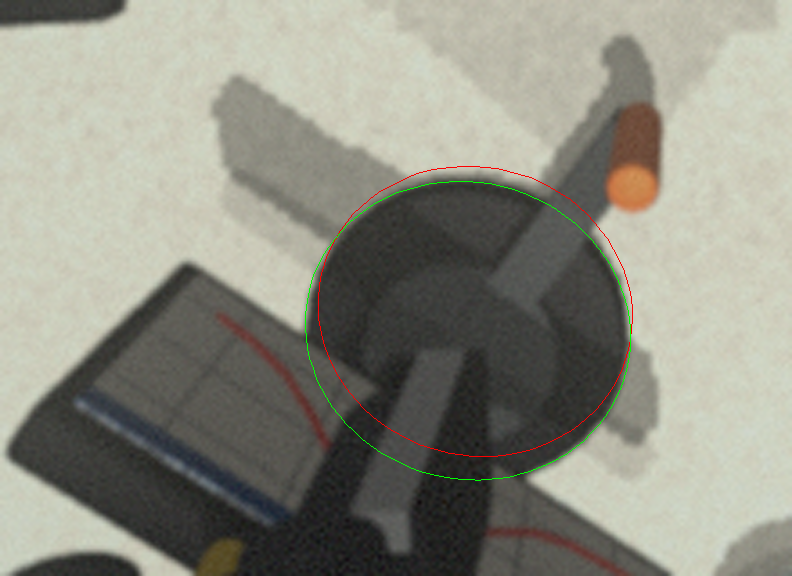

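View pics/v_s.png

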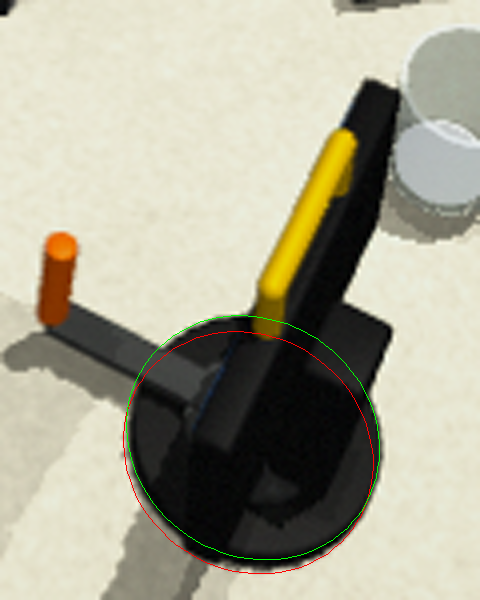

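Run:
```python
from h import *
np.set_printoptions(precision=2,suppress=True)
ax=np.array([564.5,-380.5]);th0=np.arctan2(-65,87.5);off=np.pi/2
P=lambda th:ax-110*np.array([np.cos(th),np.sin(th)])
jaws.command_gripper(50)
print(kin.ik([*P(0),80],down(off)),kin.ik([*P(th0),80],down(th0+off)))
manip.move_to([*P(th0),200],down(th0+off))
s=manip.move_l([*P(th0),79],speed=100,force_limit=12);print(s,monitor.read_tool_pos())
f0=monitor.read_force();jaws.command_gripper(5,60);print(monitor.read_width(),monitor.read_force()-f0,monitor.read_tool_pos(),P(th0))
if not s and 11<monitor.read_width()<18:
  for th in np.linspace(th0,0,7)[1:]:
    manip.move_l([*P(th),79],speed=50,ori=down(th+off));print(monitor.read_width(),monitor.read_force()-f0,monitor.read_tool_pos()[:2]-P(th))
  c=np.array([*P(0),79.])
  for k in range(4):
    manip.sleep(.3);e=monitor.read_tool_pos()-[*P(0),79];print(e)
    if abs(e[1])<.3:break
    c[1]-=e[1];manip.move_l(c,speed=20)
S=shot("side","w_s");print(monitor.read_clock())
```

```text
[-0.82  0.32  1.79 -0.    1.03 -2.39] [-0.71  0.28  1.85  0.    1.01 -1.64]
False [ 476.87 -315.43   79.95]
14.27310391536487 [-0.59  0.16  4.78] [ 476.6  -315.05   79.83] [ 476.2 -314.9]
13.685551380791201 [-1.16  0.45  6.32] [ 0.21 -0.62]
13.712545167029086 [-1.02 -0.92  5.35] [ 0.28 -0.7 ]
13.976023525937059 [-1.15 -1.2   5.26] [ 0.35 -0.8 ]
13.8703784356904 [-1.21  0.07  5.66] [ 0.49 -0.84]
13.580011053178039 [-0.23 -0.25  4.93] [ 0.58 -0.89]
13.916091508367286 [-0.12 -0.37  4.82] [ 0.72 -0.89]
[ 0.66 -0.89  0.82]
[ 0.67 -0.32  0.8 ]
[ 0.68 -0.06  0.83]
66.2
```

View pics/w_s.png

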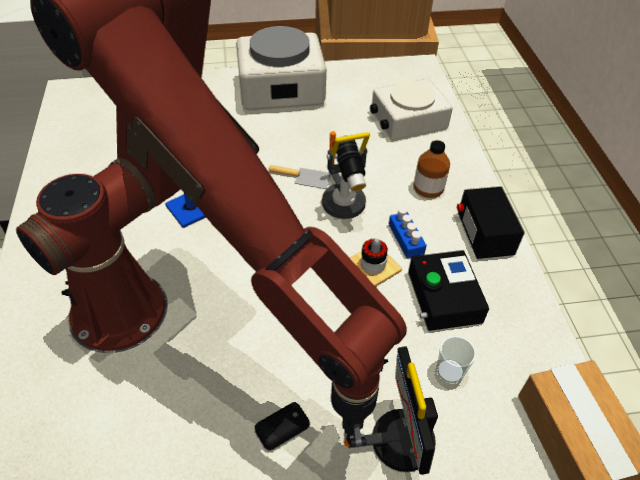

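Run:
```python
from h import *
np.set_printoptions(precision=2,suppress=True)
jaws.command_gripper(45);p=monitor.read_tool_pos();print(p)
manip.move_l([p[0],p[1],150],speed=150)
manip.move_to([454.7,-380.5,150],down(0))
s=manip.move_l([454.7,-380.5,79],speed=100,force_limit=12);print(s);manip.sleep(.3);f0=monitor.read_force();print(monitor.read_tool_pos())
jaws.command_gripper(5,40);manip.sleep(.4);p=monitor.read_tool_pos();print(monitor.read_width(),monitor.read_force()-f0,p,"axis x",p[0]+110)
jaws.command_gripper(45);manip.move_l([454.7,-380.5,270],speed=200)
manip.move_to([420,-250,330],down(np.pi/2));manip.sleep(.3)
import pickle
D={n:shot(n,"x_"+n) for n in("wrist","top","side")};pickle.dump(D,open("D7.pkl","wb"));print(monitor.read_clock())
crop(D["top"],(430,110,570,230),5,"x_t");crop(D["side"],(330,330,460,480),4,"x_s")
```

```text
[ 453.82 -378.33   77.95]
False
[ 455.08 -380.86   79.74]
14.579282635211403 [4.2  1.46 0.08] [ 455.61 -380.6    79.36] axis x 565.6051973221231
73.8083
```

View pics/x_wrist.png

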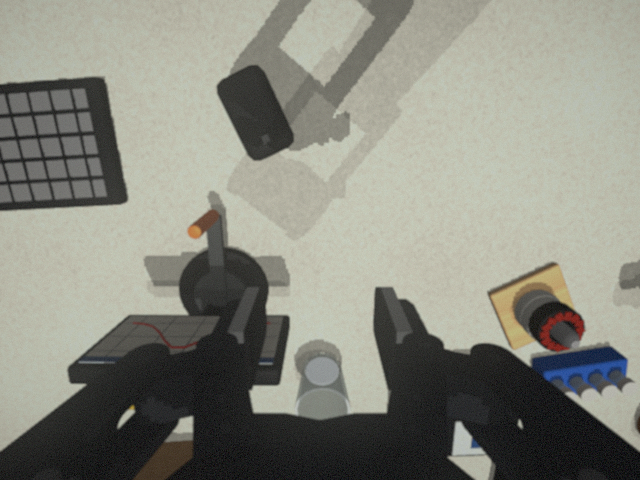

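View pics/x_t.png

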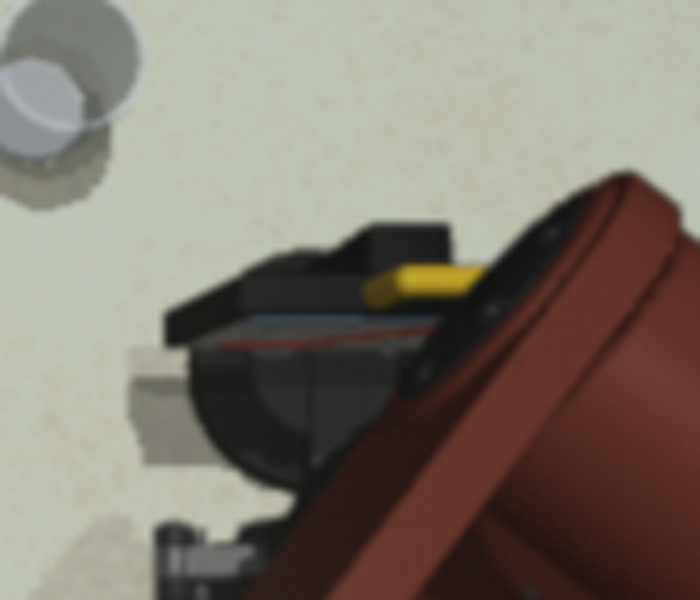

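View pics/x_s.png

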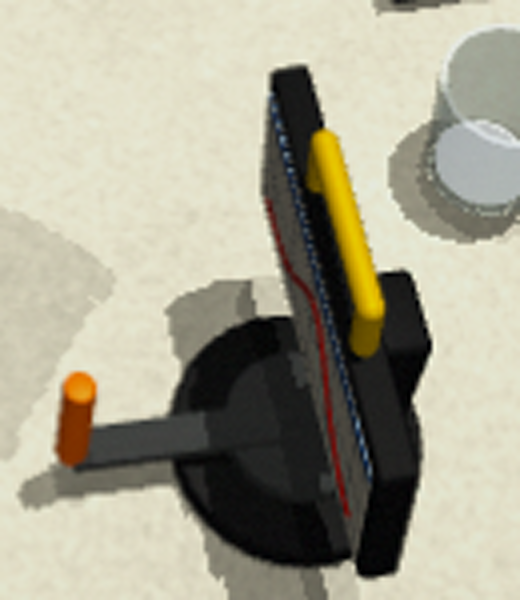

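Run:
```python
from h import *
import pickle
np.set_printoptions(precision=1,suppress=True)
D=pickle.load(open("D7.pkl","rb"));W,T,S=D["wrist"],D["top"],D["side"]
for z in (226,230): print(onz(S,(411.3,364.3),z),onz(S,(422.5,407),z))
print("peg",onz(S,(330+79/4,330+387/4),103),onz(W,(195,231),103))
crop(W,(60,190,310,400),3,"y_w")
# top bail near(+y) end
print(tri((T,(430+400/5,110+278/5)),(S,(411.3,364.3))))
```

```text
[ 560.7 -339.   226. ] [ 559.7 -416.3  226. ]
[ 559.6 -341.1  230. ] [ 558.6 -418.1  230. ]
peg [ 455.4 -381.3  103. ] [ 455.3 -380.7  103. ]
(array([ 558.1, -342.3,  232.1]), [0.9, 0.9])
```

View pics/y_w.png

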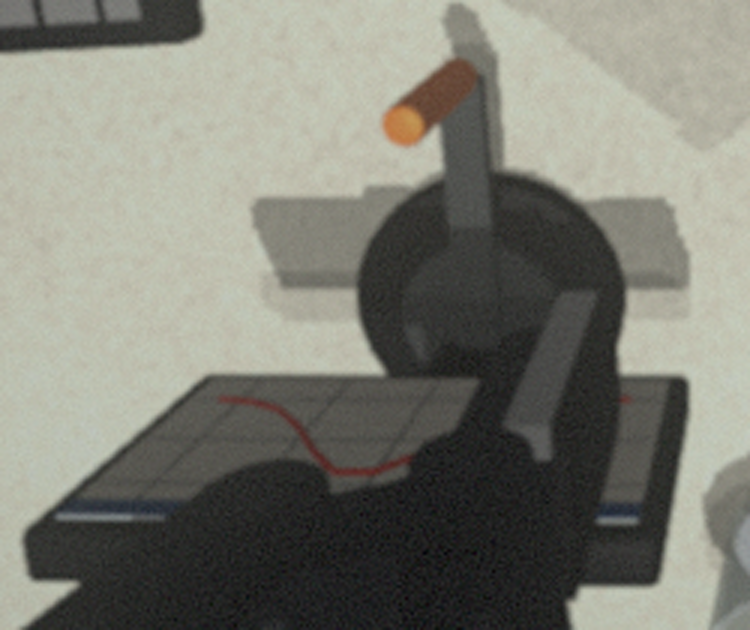

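Run:
```python
from h import *
np.set_printoptions(precision=2,suppress=True)
ax=565.6;yb=-379.5;q=down(0);L=90;g=14
def pos(p): return np.array([ax+L*np.sin(p),yb,140+L*np.cos(p)-g])
p0=np.arcsin((560.0-ax)/L);a=pos(p0)
jaws.command_gripper(45)
manip.move_to([a[0],a[1],330],q)
s=manip.move_l(a,speed=120,force_limit=12);manip.sleep(.2);print(s,monitor.read_tool_pos(),a)
f0=monitor.read_force();jaws.command_gripper(5,50);manip.sleep(.2);b=monitor.read_tool_pos();print(monitor.read_width(),monitor.read_force()-f0,b)
if not s and 8<monitor.read_width()<16:
  p0=np.arcsin((b[0]-ax)/L)
  for p in np.linspace(p0,0.5236,8)[1:]:
    manip.move_l(pos(p),speed=50);print(round(float(p),2),monitor.read_width(),monitor.read_force()-f0,monitor.read_tool_pos()-pos(p))
S=shot("side","z_s");print(monitor.read_clock())
```

```text
False [ 560.51 -379.9   217.08] [ 560.   -379.5   215.83]
9.763772879526986 [-3.87  0.97  3.29] [ 559.72 -379.59  216.29]
0.02 9.805781554221484 [-4.58  0.87  5.28] [-1.16 -0.05  0.46]
0.1 9.926673656558838 [-5.69  1.34  7.89] [-0.7  -0.07  1.17]
0.19 9.55049556283318 [-5.33  2.41  7.94] [-0.49 -0.1   1.55]
0.27 10.11478843005864 [-5.44  0.29  5.69] [-0.51 -0.14  1.14]
0.36 9.920907093142139 [-4.44  0.62  4.93] [ 0.12 -0.26  0.89]
0.44 10.02484039060959 [-4.2  -0.28  4.42] [ 0.09 -0.23  0.47]
0.52 10.037998761255142 [-3.13 -1.37  3.06] [ 0.1  -0.25 -0.04]
79.4583
```

View pics/z_s.png

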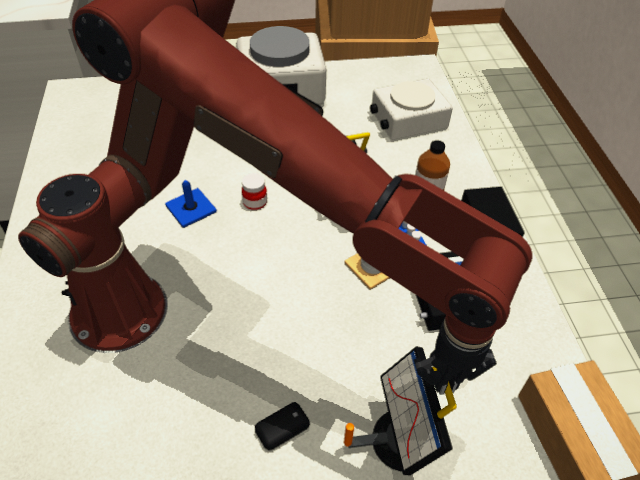

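Run:
```python
from h import *
np.set_printoptions(precision=2,suppress=True)
b=monitor.read_tool_pos();print(b);jaws.command_gripper(45);p=monitor.read_tool_pos();print(p-b)
manip.move_l([p[0],p[1],330],speed=200)
manip.move_to([480,-90,300],down(np.pi/2));manip.sleep(.3)
import pickle
D={n:shot(n,"A_"+n) for n in("wrist","top","side")};pickle.dump(D,open("D8.pkl","wb"));print(monitor.read_clock())
crop(D["top"],(430,110,590,230),5,"A_t");crop(D["side"],(330,330,480,480),4,"A_s")
crop(D["top"],(150,120,350,220),4,"A_tl");crop(D["side"],(290,100,460,300),3,"A_sl")
```

```text
[ 610.71 -379.74  203.89]
[ 0.    0.43 -0.31]
82.3417
```

View pics/A_wrist.png

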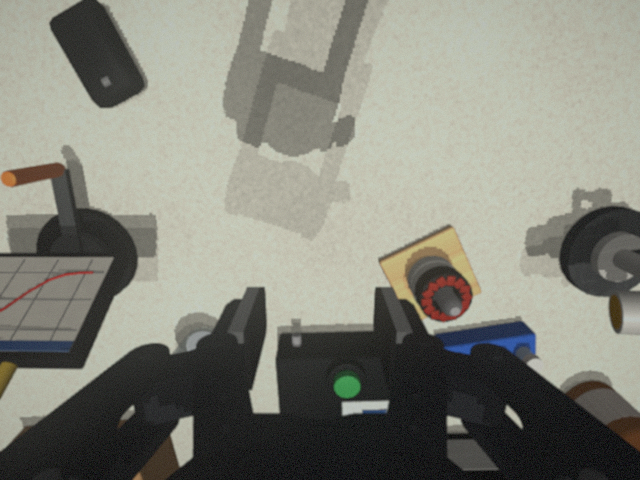

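View pics/A_t.png

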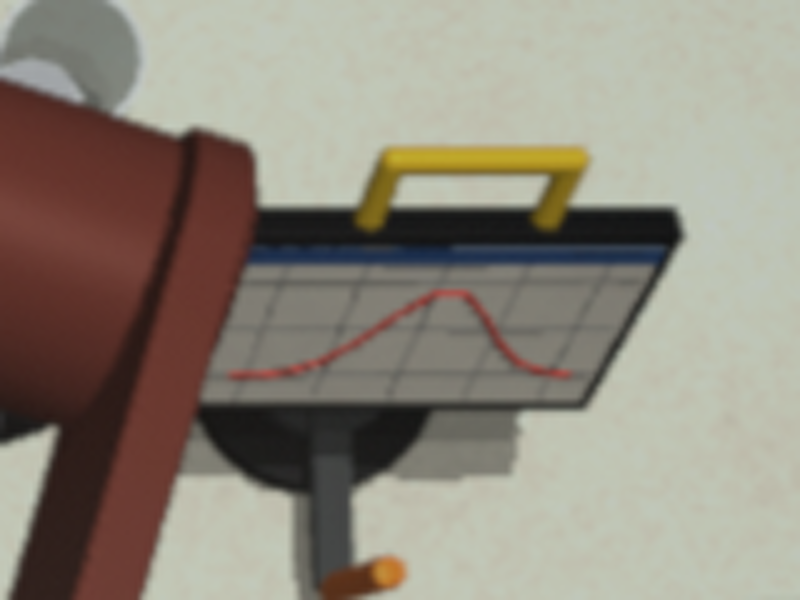

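View pics/A_s.png

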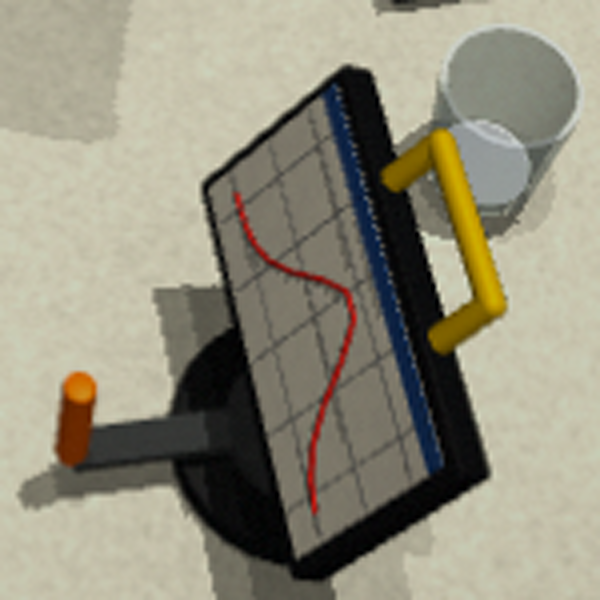

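View pics/A_tl.png

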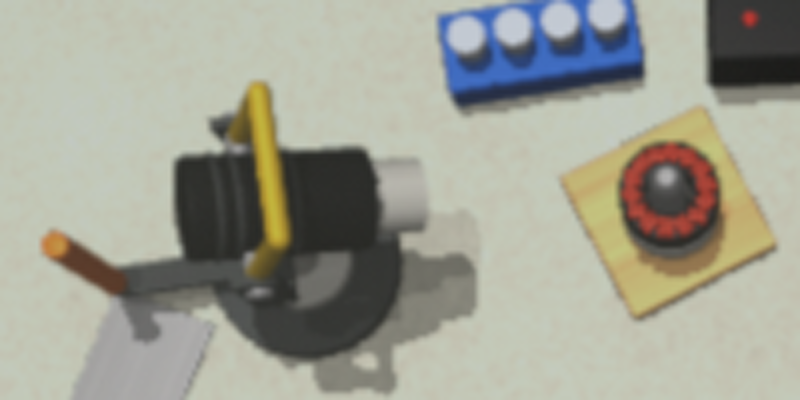

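View pics/A_sl.png

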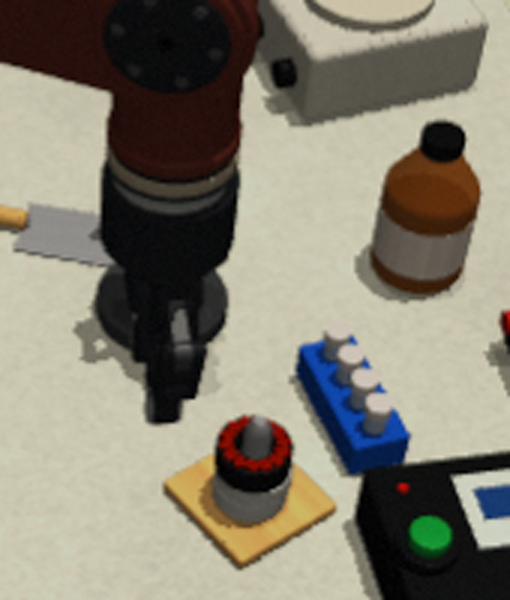

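Run:
```python
from h import *
import pickle
np.set_printoptions(precision=1,suppress=True)
D=pickle.load(open("D8.pkl","rb"));T,S=D["top"],D["side"]
A,B=tri((T,(508,142)),(S,(440,365))),tri((T,(545.6,142)),(S,(453,404.5)));print("bail",A,B)
l=tri((T,(547,191.4)),(S,(404.3,471.3)));u=tri((T,(564.4,159)),(S,(440,447.5)));print(l,u,(u[0]-l[0]),np.degrees(np.arctan2((u[0]-l[0])[0],(u[0]-l[0])[2])))
D6=pickle.load(open("D6.pkl","rb"));crop(D6["side"],(290,100,400,230),4.6,"B_s")
```

```text
bail (array([ 609.2, -344.2,  220.9]), [0.7, 0.7]) (array([ 608.4, -418.6,  225.4]), [1.1, 1.1])
(array([ 530.2, -472.6,  106.1]), [2.1, 2.1]) (array([ 580. , -471.8,  191.5]), [0.8, 0.8]) [49.8  0.8 85.4] 30.253901411817825
```

View pics/B_s.png

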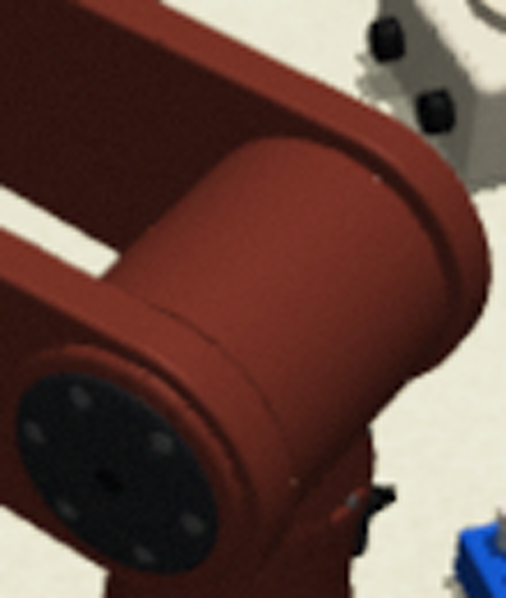

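Run:
```python
import cv2
a=cv2.imread("pics/w_s.png")[120:220,315:390];b=cv2.imread("pics/A_top.png")[130:215,185:265]
cv2.imwrite("pics/C_s.png",cv2.resize(a,None,fx=6,fy=6,interpolation=cv2.INTER_CUBIC));cv2.imwrite("pics/C_t.png",cv2.resize(b,None,fx=7,fy=7,interpolation=cv2.INTER_CUBIC))
```

```text
(no output)
```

View pics/C_s.png

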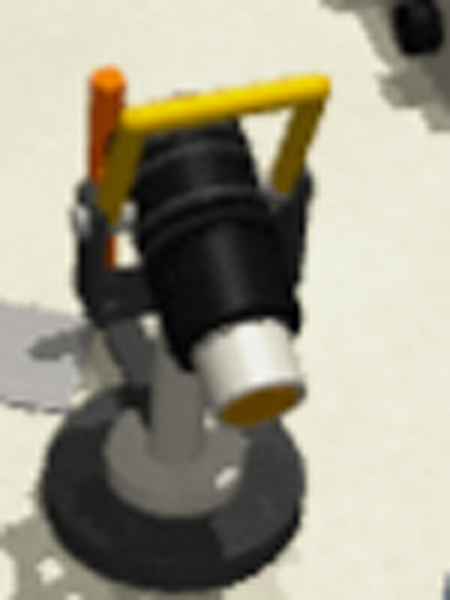

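View pics/C_t.png

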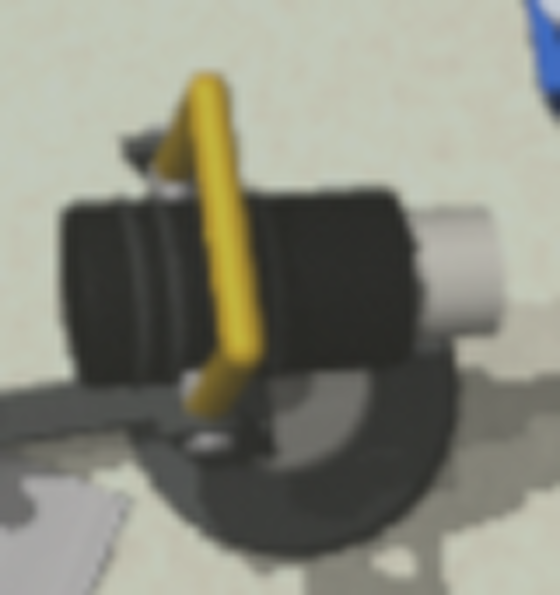

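Run:
```python
from h import *
np.set_printoptions(precision=2,suppress=True)
T=shot("top");S=shot("side")
t=lambda x,y:(185+x/7,130+y/7); s=lambda x,y:(315+x/6,120+y/6)
def ldir(t0,t1,s0,s1):
    n=np.cross(ray(T,t0)[1],ray(T,t1)[1]);m=np.cross(ray(S,s0)[1],ray(S,s1)[1]);v=np.cross(n,m);v/=np.linalg.norm(v);return v*np.sign(v[2])
th=np.radians(-81.6);d=np.array([np.cos(th),np.sin(th),0])
for a in ((t(242,350),t(203,405),s(128,118),s(108,215)),(t(208,85),t(165,172),s(322,83),s(285,190))):
    v=ldir(*a);print(v,np.degrees(np.arctan2(v@d,v[2])))
n=tri((T,t(242,350)),(S,s(128,118)));f=tri((T,t(208,85)),(S,s(322,83)));print(n,f,np.degrees(np.arctan2(*(f[0]-n[0])[[1,0]]))-90)
# head silhouette side lines in top & side: left/right edges midline
v=ldir(t(70,295),t(500,270),s(195,120),s(262,405));print("head",v,np.degrees(np.arctan2(v[2],v@d)),np.degrees(np.arctan2(v[1],v[0])))
```

```text
[ 0.01 -0.34  0.94] 19.87312290754497
[ 0.04 -0.35  0.94] 20.61401094102592
(array([526.28, 234.98, 244.27]), [0.9, 0.9]) (array([602.85, 245.85, 244.62]), [1.6, 1.6]) -81.91644895379365
head [-0.23  0.    0.97] 92.04233969523402 179.83638228773216
```

Run:
```python
from h import *
import pickle
np.set_printoptions(precision=2,suppress=True)
D=pickle.load(open("D8.pkl","rb"));W=D["wrist"]
for z in(72,80): print([onz(d,q,z)[:2] for d,q in((D["top"],(363.4,119.9)),(D["side"],(433,277.2)),(W,(347,385)))])
x,y=699.5,-62
jaws.command_gripper(0)
manip.move_to([x,y,150],Q)
s=manip.move_l([x,y,60],speed=25,force_limit=14);p=monitor.read_tool_pos();print(s,p,monitor.read_force())
manip.sleep(.5);print(monitor.read_tool_pos(),monitor.read_force())
shot("wrist","D_w");S=shot("side");crop(S,(360,180,500,340),4,"D_s");print(monitor.read_clock())
```

```text
[array([704.26, -63.29]), array([703.89, -52.18]), array([707.46, -59.76])]
[array([701.58, -62.61]), array([700.91, -58.01]), array([700.97, -60.44])]
True [699.51 -62.    76.22] [-0.31 -0.28  2.78]
[699.48 -62.    76.09] [-1.    0.22  4.77]
87.2
```

View pics/D_w.png

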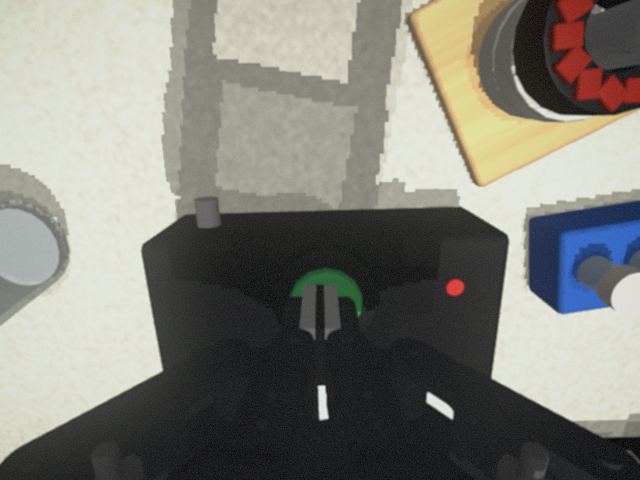

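View pics/D_s.png

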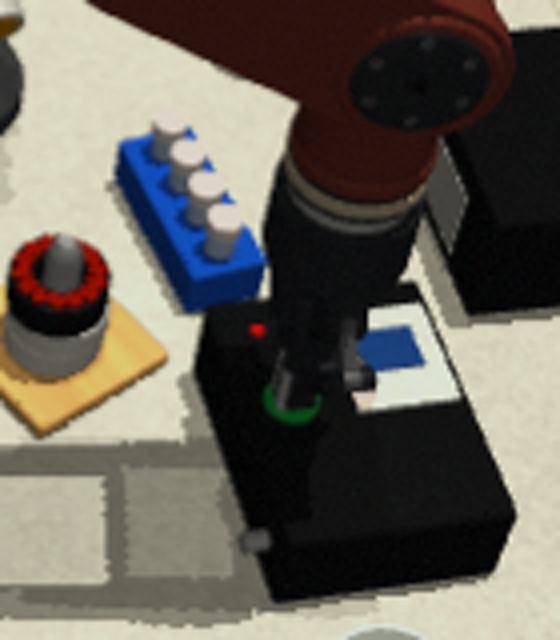

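Run:
```python
from h import *
np.set_printoptions(precision=2,suppress=True)
x,y=699.5,-62
z=monitor.read_tool_pos()[2]
for k in range(6):
    s=manip.move_l([x,y,75-2*k],speed=15,force_limit=25);manip.sleep(.2);print(75-2*k,s,monitor.read_tool_pos()[2],monitor.read_force())
    if monitor.read_force()[2]>18 or s: break
manip.sleep(.5);print(monitor.read_tool_pos(),monitor.read_clock())
```

```text
75 False 76.14569367186452 [-3.84  0.56  5.48]
73 False 75.95318499672925 [-5.84  0.23 13.31]
71 False 75.79563660603272 [-9.81  0.93 19.25]
[699.68 -62.03  75.83] 89.1167
```

Run:
```python
from h import *
manip.move_l([699.5,-62,200],speed=100)
manip.move_to([420,-60,330],Q);manip.sleep(.5)
shot("top","E_t");shot("side","E_s");print(monitor.read_clock())
```

```text
92.3333
```

View pics/E_t.png

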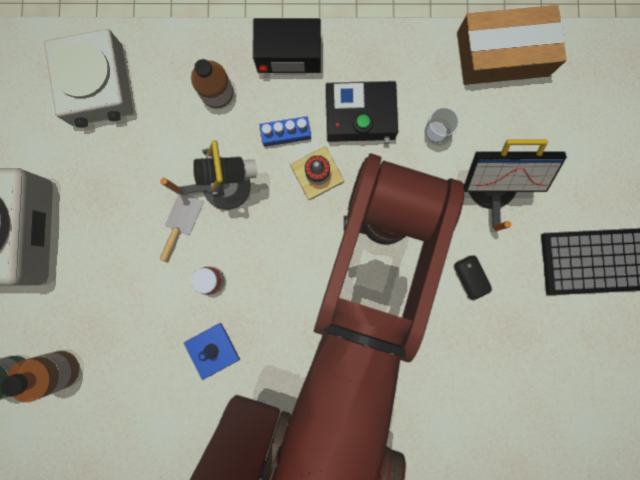

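View pics/E_s.png

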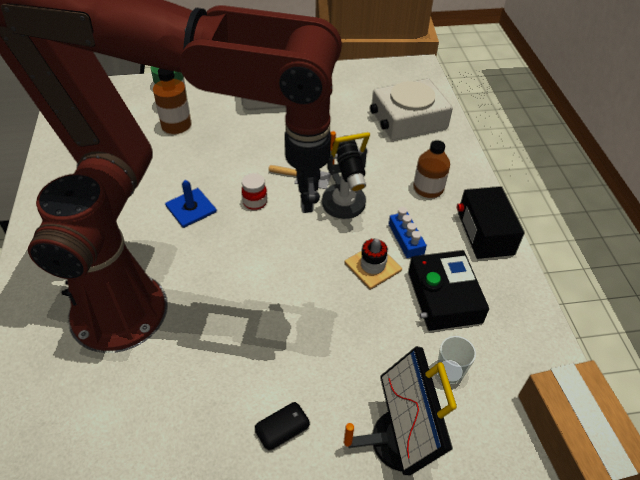

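```bash
python3 -c "
from workcell import ticket
ticket.job_done()"
```

```text
the job is handed in; nothing more can be done
```

The job is handed in at about 92 s on the robot clock, and the last checks show everything set as asked.

- **Stack:** the two sleeves on the bench are on the shaft, with the sample ring on top, red side up. The camera views show no third sleeve.
- **Lamp:** it points at about -81.9° against a target of -81.5°. Its nose-down tilt reads 19.9° and 20.6° from its two handle legs. An estimate from gripping the peg and bar gave 20.6–20.8°, and an attempt to read the tilt from the lamp head's outline gave nonsense and was dropped. The first tilt came out about 2° too far, so I corrected it.
- **Screen:** it faces the robot's side within about 1°, and its lean measures 30.3° by camera.
- **Start button:** pressed last. The tool reached a hard stop at about 76 mm high, with the force rising to 19 N, so it was fully down.
- **Bystanders:** they look unmoved in the final pictures, judged by eye. I saw no grip slackening and no part knocked aside during the run.

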